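# Make up a sampling kit from the peg display and the bottle carousel

### The arm

A 7-joint arm with a two-finger parallel gripper is mounted at the origin on the work surface; the furniture and walls round the work are solid. World frame = base frame: x ahead of the robot, y to its left, z up, the work surface at z = 0. Lengths are in m, angles in rad, forces in N, time in s.
With the tool pointing down it reaches from about 0.35 to 0.9 m from the base axis. Payload 7.2 kg.
Tool frame: the origin (TCP) lies at the very end of the fingers, on their centre line; the grasp point (between the pads) lies manip.hold_point_z behind it (manip.hold_point_z is the distance from the TCP to the grasp point, in m); z points along the fingers, y is the line along which they close (so a half turn about z gives the same grasp; the last joint's range is limited). The gripper opens to 85 mm and grips with 20 to 120 N. Pads are 22 mm wide; open, the fingers measure 114 mm over their backs; the gripper's body (76 mm by 85 mm) begins 54 mm behind the grasp point. The pads swing forward as they close: fully open they stand 13 mm farther back than shut.
Start: joints at [1.121, 0.411, -0.013, 1.596, 0.006, 1.134, -0.082], TCP at [0.233, -0.58, 0.231] pointing down, gripper open.
Joint ranges: [-2.95, 2.95], [-0.29, 1.99], [-1.47, 1.44], [0.14, 2.54], [-1.03, 4.17], [0.13, 1.85], [-2.86, 2.86]. Speed limits (rad/s): [2.39, 2.39, 3.01, 3.01, 3.14, 3.14, 3.14].

### API

Orientations are given as a unit quaternion [w, x, y, z].
In Python, from bench import sensors, vision, job, look_for, spot_point, manip gives the robot as it stands.
- The arm moves only by the tool arm_command, never from a script. Its argument "deltas" is a list that holds one entry, the list of rows, each a list of 7 numbers: the opening, from -1 (shut) to 1 (fully open), then the shift along the world's x, y, z in cm, then the turn, a rotation vector about the world's x, y, z in degrees. A call has 1 to 12 rows; each row shifts and turns the commanded pose from where the row before left it; what a row does not reach is not made up. A row lasts 1/10 s, in which the tool goes at most 50 mm and 8.59 degrees, less where a joint would pass 70% of its speed; a pose out of reach is approached as far as the arm can. A call with a gripper value outside its range is refused whole. The fingers move at their own pace and stop on an object; "newtons" is the grip in N (left out, the last holds). Time passes only in rows, so rows that do not move let the fingers close. It gives the time, the measured TCP pose, the force, the opening and the grip force at its end, in the units of the state.
- sensors.get_obs(): the state, without advancing time (a new reading comes with each control period).
- vision.grab_frame(name): name is "side" or "top"; returns a dict with "frame" (400x640x3 uint8, red, green, blue), "mtx" (3x3 intrinsics, pixels), "xyz" and "orientation" of the camera in the world. Camera axes: x right, y up, looking along -z (the intrinsics and any distortion apply to the point x, -y, -z); pixel columns grow to the right and rows downward; lengths in m; the calibration is good to about 2 mm. A picture is of the moment at which its call begins. There is no depth.
- job.hand_in(): hands the job in; it is judged then, once.
Trained networks look in a picture, given as the dict that the camera call returned (one of the last four; its "shot" number tells which), for a name from the list of things; names that differ only in an ending like _2 or _b are one class to them, and where a whole thing is asked for, a point or a joint stands for the part that bears it (a point fixed in the world has none). Each returns a list of dicts, best first, with "p" (0 to 1); they miss things now and then, are a little off and sometimes report something else, mostly with a low value. They report only what shows in the picture. A call takes as long as a camera call. They do not tell look-alikes from the thing itself.
- look_for(label, picture): "pixel" ([row, column] in pixels, amid what is visible of it).
- spot_point(label, picture): "pixel" ([row, column] in pixels: a listed point, or the origin of a listed thing).
The state is a dict: "time": time; "joints": joint angles; "dq": joint speeds; "joint_efforts": joint torques, N m; "eef_pos": TCP position; "orientation": TCP orientation; "wrist_force": force on the tool from outside, world axes, zero at the start; "moment": the same for the moment, N m; "width": finger opening in m; "grip_force": force on a finger pad.
Only numpy, scipy, OpenCV 4.12 (cv2) and the standard library are available. Lean on these libraries where they do the work, as an engineer would, in place of code of your own. Each camera call takes 0.05 s, during which the arm holds its last target. There are 200 camera calls.

### The job

Make up the sampling kit: take every filter card off the display pegs, lifting each over the peg's upturned tip without forcing it, and stand each fully down in a slot of its own in the blue kit carrier. The kit also needs the red-capped and the blue-capped bottle: turn the covered carousel (it has a knob on top) until each comes under the window, lift it out and stand it in a round well of the carrier. Leave the white-capped bottle upright in the carousel and do not disturb the bottles and flask standing at the left.

Things in the scene. Friction and masses are not known exactly. Their poses are not given: they have to be found in the camera images.
- card_1: blister card of syringe filters (2 or 3 of card_1..3 are there, others None): stiff white card, 60 wide (y), 5 thick (x), 120 mm tall (z), 35 g. Origin: centre of lower edge. Blister on the -x side, 46 wide, 7 proud, z 27-60 mm. Hang hole 26 wide, z 62 to 92 mm (top edge a shallow arch, 86 at the sides). Plain tab above it, z 92-120 mm: pinch it here across its thickness, from above
- card_2: blister card of syringe filters, built as card_1; None if absent. Origin: centre of its lower edge, z up the card, y along its width
- card_3: blister card of syringe filters, built as card_1; None if absent. Origin: centre of its lower edge, z up the card, y along its width
- peg_1 (a point): outer end of a peg's straight part, on its centre line, 200 mm up; +x points along the peg to the fixed panel (80 mm off, 216 mm tall), z up. Level 6 mm rod, pegs 76 mm apart; here its tip turns up, topping out 17 mm above. A hung card's plane is 34 mm to +x, its origin 89 mm lower, blister to the tip. Raised 14 to 23 mm from hanging, its hole passes the tip
- peg_2 (a point): outer end of the straight part of a display peg built as peg_1, on its centre line; +x points back along the peg to the panel, z up. A wall shelf overhangs the stand from 0.72 m up, so keep lifts there low
- peg_3 (a point): outer end of the straight part of a display peg built as peg_1, on its centre line; +x points back along the peg to the panel, z up. A wall shelf overhangs the stand from 0.72 m up, so keep lifts there low
- kit_carrier: loose blue tray with a grey insert, 176 (x) by 180 (y) by 34 mm tall, about 0.9 kg, standing on the bench; origin at the centre of its underside, z up. It may get shoved about. Small blue loop handles stand 16 mm out of its y ends
- slot_1 (a point): centre of the floor of a card slot in the carrier: 65 long (carrier y) by 8 mm wide (carrier x), 24 mm deep, floor 10 mm above the bench; slots 50 mm apart along the carrier's x. Axes as the carrier's. A seated card's lower edge stands here, either way round
- slot_2 (a point): centre of the floor of a card slot in the carrier: 65 long (carrier y) by 8 mm wide (carrier x), 24 mm deep, floor 10 mm above the bench; slots 50 mm apart along the carrier's x. Axes as the carrier's. A seated card's lower edge stands here, either way round
- slot_3 (a point): centre of the floor of a card slot in the carrier: 65 long (carrier y) by 8 mm wide (carrier x), 24 mm deep, floor 10 mm above the bench; slots 50 mm apart along the carrier's x. Axes as the carrier's. A seated card's lower edge stands here, either way round
- well_1 (a point): centre of the floor of a round bottle well in the carrier: 53 mm across, 24 mm deep, floor 10 mm above the bench, the two 86 mm apart along the carrier's x. Axes as the carrier's
- well_2 (a point): centre of the floor of a round bottle well in the carrier: 53 mm across, 24 mm deep, floor 10 mm above the bench, the two 86 mm apart along the carrier's x. Axes as the carrier's
- window (a point): point of the fixed carousel housing under the middle of its one window, level with the pocket floors (22 mm up), 88 mm from the axis; +x points to the axis, z up. Housing round, 264 mm across, clear side wall and clear lid, lid's top 135 mm up. The window is a notch 72 mm wide, from 34 mm off the axis outward, through lid and side wall
- rotor (a joint): turning angle of the carousel's rotor in rad, growing anticlockwise seen from above; 0 at the start wherever its pockets then stand; no end stop, friction of about 0.06 N m keeps it where it is left
- knob (a point): middle of the black fluted knob on the rotor's axis above the lid: 44 mm across, 23 mm tall, its top 161 mm above the bench; fast to the rotor
- red_bottle: white bottle, red screw cap, in one of the carousel's four pockets (centres 88 mm from the axis, 90 degrees apart, 53 mm across, 22 mm deep; one is empty): 48 mm across, 106 mm tall, cap 36 mm across from 75 mm up; 90 to 160 g; origin at the centre of its underside, z up. Wanted in the kit
- blue_bottle: white bottle, blue screw cap, in one of the carousel's four pockets (centres 88 mm from the axis, 90 degrees apart, 53 mm across, 22 mm deep; one is empty): 48 mm across, 106 mm tall, cap 36 mm across from 75 mm up; 90 to 160 g; origin at the centre of its underside, z up. Wanted in the kit
- white_bottle: white bottle, white screw cap, in one of the carousel's four pockets (centres 88 mm from the axis, 90 degrees apart, 53 mm across, 22 mm deep; one is empty): 48 mm across, 106 mm tall, cap 36 mm across from 75 mm up; 90 to 160 g; origin at the centre of its underside, z up. It stays there
- amber_2: amber bottle with a black cap, 52 mm across, 114 mm tall, standing at the left; a bystander; origin at the centre of its underside
- amber_1: smaller amber bottle with a black cap, 42 mm across, 90 mm tall, standing at the left; a bystander; origin at the centre of its underside
- modifier: white bottle with a green cap, 40 mm across, 86 mm tall, standing at the left; a bystander; origin at the centre of its underside
- flask_50: clear volumetric flask with a green stopper, 50 mm across, 140 mm tall, standing at the left; a bystander; origin at the centre of its underside
Things that resemble listed ones, but are neither listed nor needed, are in the scene too. Leave any green or pink look-alike of the card_2 alone.

How it is judged:
At the end, for the whole second after the job is handed in: Every card present stands upright (0.25 rad) in a carrier slot, its lower edge within 10 mm of the slot's floor centre; red and blue bottles stand upright (0.12 rad) within 10 mm of a well's floor centre; carrier flat; white bottle upright in its pocket; all at rest ((distance between card_1 and slot_1 below 0.01 m or distance between card_1 and slot_2 below 0.01 m or distance between card_1 and slot_3 below 0.01 m) and angle between each of card_1, card_2, card_3's own z axis and vertical below 0.25 rad and linear speed of each of card_1, card_2, card_3, red_bottle, blue_bottle, kit_carrier below 0.02 m/s and (distance between card_2 and slot_1 below 0.01 m or distance between card_2 and slot_2 below 0.01 m or distance between card_2 and slot_3 below 0.01 m) and (distance between card_3 and slot_1 below 0.01 m or distance between card_3 and slot_2 below 0.01 m or distance between card_3 and slot_3 below 0.01 m) and (distance between red_bottle and well_1 below 0.01 m or distance between red_bottle and well_2 below 0.01 m) and angle between each of red_bottle, blue_bottle's own z axis and vertical below 0.12 rad and (distance between blue_bottle and well_1 below 0.01 m or distance between blue_bottle and well_2 below 0.01 m) and height (world z) of kit_carrier below 0.006 m and angle between kit_carrier's own z axis and vertical below 0.05 rad and height (world z) of white_bottle between 0.015 and 0.032 m and angle between white_bottle's own z axis and vertical below 0.2 rad and horizontal distance between white_bottle and knob below 0.1 m); the robot touches nothing.
It fails at once if a bottle or flask standing at the left is knocked (moved over 30 mm or tipped) (distance of any of amber_2, amber_1, modifier, flask_50 from where it was at the start of the episode above 0.03 m or angle between any of amber_2, amber_1, modifier, flask_50's own z axis and vertical above 0.5 rad).
It fails at once if a card is forced against its peg (over 25 N) (contact force between any of card_1, card_2, card_3 and peg_stand above 25 N).
It fails at once if the white-capped bottle is taken out of the carousel or tipped (height (world z) of white_bottle above 0.06 m or angle between white_bottle's own z axis and vertical above 0.5 rad).
Of card_1, card_2, card_3 only 2 to 3 are there at a start; the rules pass over those that are not, and their reading is None.
At some moment in a run one of kit_carrier may be knocked a few centimetres aside while the robot is not near it.
It also fails if it takes over 210 s, if anything falls off the work surface, if the arm or the gripper's body presses on something with over 40 N, if the wrist force passes 120 N, or if a joint passes its speed limit or range.

## Working session

There is one attempt and no reset: what is moved stays moved. The work goes in short steps, Python scripts to look and compute and a tool call to move; the robot and the scene stay as the last step left them, time stands still between calls to the robot, and variables do not carry over. Pictures are saved under pics/ and viewed, at most 14 in all, crops included, and the job is handed in when it is done.

Besides the shell and the picture viewer there is one more tool, called after "Request:" as name(argument=value, ...), one argument or row to a line, values as JSON. arm_command: Moves the arm, as the interface text tells. Its arguments: {"type":"object","properties":{"deltas":{"type":"array"},"newtons":{"type":"number"}},"required":["deltas"]}

```bash
mkdir -p pics
cat > h.py <<'E'
import numpy as np, cv2
from scipy.spatial.transform import Rotation as R
from bench import sensors, vision, job, look_for, spot_point, manip
def grab(n,save=None):
    f=vision.grab_frame(n)
    if save: cv2.imwrite('pics/'+save,cv2.cvtColor(f['frame'],cv2.COLOR_RGB2BGR))
    return f
def rot(f):
    q=f['orientation']; return R.from_quat([q[1],q[2],q[3],q[0]]).as_matrix()
def ray(f,px):
    K=np.array(f['mtx']); r,c=px
    d=np.linalg.solve(K,[c,r,1.]); d=np.array([d[0],-d[1],-d[2]])
    return np.array(f['xyz']),rot(f)@d
def onz(f,px,z):
    o,d=ray(f,px); return o+d*(z-o[2])/d[2]
def proj(f,p):
    v=rot(f).T@(np.array(p)-f['xyz']); u=np.array(f['mtx'])@[v[0],-v[1],-v[2]]; return (u[:2]/u[2])[::-1]
def tri(fa,pa,fb,pb):
    A=[];B=[]
    for f,p in((fa,pa),(fb,pb)):
        o,d=ray(f,p); d/=np.linalg.norm(d); M=np.eye(3)-np.outer(d,d); A.append(M);B.append(M@o)
    x=np.linalg.lstsq(np.vstack(A),np.hstack(B),rcond=None)[0]
    o,d=ray(fa,pa);e=[np.linalg.norm(np.cross(x-o,d/np.linalg.norm(d))) for o,d in (ray(fa,pa),ray(fb,pb))]
    return x,sum(e)
E
cat > a.py <<'E'
from h import *
T=grab('top','t0.png');S=grab('side','s0.png')
for f in(T,S): print(f['xyz'],f['mtx'],f['shot'],rot(f).round(2).tolist(), [k for k in f])
Z=dict(card_1=.111,peg_1=.2,kit_carrier=0,slot_1=.01,well_1=.01,window=.022,knob=.15,red_bottle=.022,blue_bottle=.022,white_bottle=.022,amber_1=0,amber_2=0,modifier=0,flask_50=0)
for n,z in Z.items():
    for k,f in(('T',T),('S',S)):
        for d in spot_point(n,f)[:5]: print(n,k,np.round(d['pixel']),round(d['p'],2),onz(f,d['pixel'],z).round(3))
print(manip.hold_point_z, sensors.get_obs())
E
python3 a.py
```

```text
[0.32578721 0.07507162 1.48521013] [[506.70658251   0.         317.60782701]
 [  0.         506.70658251 203.06554982]
 [  0.           0.           1.        ]] 1 [[-0.0, 0.99, -0.15], [-1.0, -0.0, 0.01], [0.01, 0.15, 0.99]] ['frame', 'mtx', 'xyz', 'orientation', 'shot']
[ 0.4419101  -0.7150337   0.87919836] [[369.90457369   0.         316.92500313]
 [  0.         369.90457369 198.50639328]
 [  0.           0.           1.        ]] 2 [[0.99, 0.07, -0.1], [-0.12, 0.68, -0.73], [0.01, 0.73, 0.68]] ['frame', 'mtx', 'xyz', 'orientation', 'shot']
card_1 T [162. 340.] 0.72 [ 0.65  -0.004  0.111]
card_1 T [158. 271.] 0.62 [0.663 0.189 0.111]
card_1 T [158. 366.] 0.58 [ 0.661 -0.076  0.111]
card_1 T [166. 308.] 0.53 [0.638 0.085 0.111]
card_1 T [156. 234.] 0.53 [0.668 0.292 0.111]
card_1 S [184. 346.] 0.79 [0.651 0.164 0.111]
card_1 S [239. 362.] 0.76 [ 0.653 -0.069  0.111]
card_1 S [218. 355.] 0.74 [0.651 0.011 0.111]
card_1 S [204. 348.] 0.7 [0.643 0.073 0.111]
card_1 S [159. 310.] 0.7 [0.551 0.307 0.111]
peg_1 T [173. 345.] 0.9 [ 0.601 -0.011  0.2  ]
peg_1 T [168. 370.] 0.82 [ 0.614 -0.
[... 2187 characters left out ...]
, 'joints': array([ 1.12077849,  0.4111405 , -0.01267199,  1.59616826,  0.00557269,
        1.13430807, -0.08220367]), 'dq': array([ 0.00102073, -0.00063028, -0.00167154,  0.00102493,  0.00034416,
       -0.00108277,  0.00034406]), 'joint_efforts': array([-1.11999634e-03, -6.00404334e+01,  6.80458490e-01, -2.99737608e+01,
        1.38990665e-02,  2.07808509e-03,  3.38833388e-05]), 'eef_pos': array([ 0.23286878, -0.58001394,  0.23128539]), 'orientation': array([3.50593196e-06, 9.81835181e-01, 1.89735807e-01, 8.29242928e-06]), 'wrist_force': array([ 0.72478765,  0.32940949, -0.79162196]), 'moment': array([ 0.00814443, -0.00415803,  0.02829484]), 'grip_force': 0.0, 'width': 0.08532092830724185}
```

```bash
python3 -c "
import cv2
a=cv2.imread('pics/t0.png')[120:290,150:480];cv2.imwrite('pics/t0c.png',cv2.resize(a,None,fx=2.4,fy=2.4,interpolation=3))
a=cv2.imread('pics/s0.png')[110:360,220:480];cv2.imwrite('pics/s0c.png',cv2.resize(a,None,fx=2.4,fy=2.4,interpolation=3))"
```

```text
(no output)
```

View pics/t0c.png

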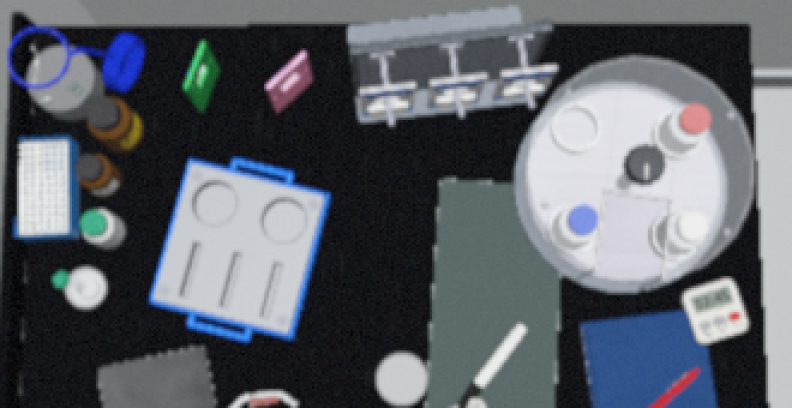

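View pics/s0c.png

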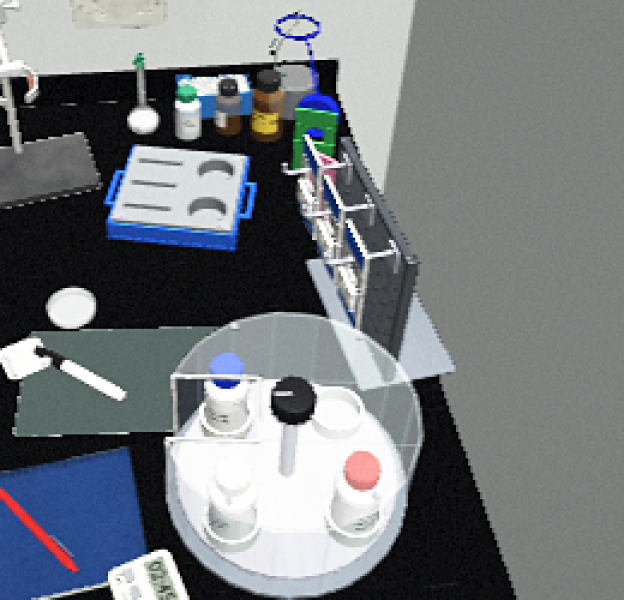

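```bash
cat > b.py <<'E'
from h import *
a=cv2.imread('pics/t0.png');b=cv2.imread('pics/s0.png')
def up(im,r0,r1,c0,c1,s):return cv2.resize(im[r0:r1,c0:c1],None,fx=s,fy=s,interpolation=cv2.INTER_CUBIC)
x=up(a,120,175,295,383,8)[:440,:700]; 
y=up(b,160,265,330,400,5)
cv2.imwrite('pics/peg_t.png',x);cv2.imwrite('pics/peg_s.png',y)
# slots/wells dark spots inside insert
T=grab('top');S=grab('side')
for k,f,(r0,r1,c0,c1) in(('T',T,(185,265,210,290)),('S',S,(165,215,262,330))):
    g=cv2.cvtColor(f['frame'],cv2.COLOR_RGB2HSV)[r0:r1,c0:c1]
    g=cv2.resize(f['frame'][r0:r1,c0:c1],None,fx=6,fy=6,interpolation=cv2.INTER_CUBIC)
    h=cv2.cvtColor(g,cv2.COLOR_RGB2HSV); ins=((h[...,1]<70)&(h[...,2]>110)).astype(np.uint8)
    cs,_=cv2.findContours(ins,cv2.RETR_CCOMP,cv2.CHAIN_APPROX_NONE)
    for c in cs:
        A=cv2.contourArea(c)
        if A<150: continue
        (cx,cy),wh,an=cv2.minAreaRect(c); m=cv2.moments(c)
        px=((m['m01']/m['m00']+.5)/6-.5+r0,(m['m10']/m['m00']+.5)/6-.5+c0)
        P=np.array([onz(f,((q[1]+.5)/6-.5+r0,(q[0]+.5)/6-.5+c0),.034)[:2] for q in cv2.boxPoints(((cx,cy),wh,an))])
        print(k,A,np.round(px,1),onz(f,px,.034).round(4),np.linalg.norm(P[1]-P[0]).round(3),np.linalg.norm(P[2]-P[1]).round(3),P.round(3).tolist())
E
python3 b.py
```

```text
T 121527.0 [223.1 249.3] [0.489  0.2546 0.034 ] 0.171 0.17 [[0.428, 0.356], [0.595, 0.317], [0.552, 0.153], [0.386, 0.194]]
S 55930.0 [188.2 294.9] [0.4919 0.248  0.034 ] 0.176 0.196 [[0.391, 0.19], [0.406, 0.366], [0.595, 0.315], [0.562, 0.147]]
S 235.5 [196.  282.9] [0.4487 0.2124 0.034 ] 0.005 0.03 [[0.434, 0.213], [0.434, 0.218], [0.464, 0.212], [0.463, 0.207]]
S 154.0 [195.1 274.6] [0.421  0.2196 0.034 ] 0.005 0.019 [[0.411, 0.219], [0.412, 0.224], [0.431, 0.22], [0.43, 0.215]]
S 1434.0 [195.3 306.8] [0.5293 0.2073 0.034 ] 0.029 0.051 [[0.5, 0.196], [0.503, 0.225], [0.554, 0.217], [0.55, 0.189]]
S 182.5 [186.  281.2] [0.4456 0.2646 0.034 ] 0.005 0.026 [[0.433, 0.265], [0.433, 0.269], [0.459, 0.264], [0.459, 0.259]]
S 295.0 [180.  304.1] [0.5277 0.2888 0.034 ] 0.025 0.011 [[0.52, 0.278], [0.525, 0.303], [0.535, 0.299], [0.531, 0.275]]
S 1030.0 [179.1 312.4] [0.5573 0.2903 0.034 ] 0.026 0.042 [[0.533, 0.289], [0.54, 0.314], [0.577, 0.295], [0.57, 0.27]]
S 921.0 [165.9 297.9] [0.5126 0.3715 0.034 ] 0.037 0.019 [[0.495, 0.382], [0.532, 0.378], [0.53, 0.359], [0.494, 0.363]]
```

View pics/peg_t.png

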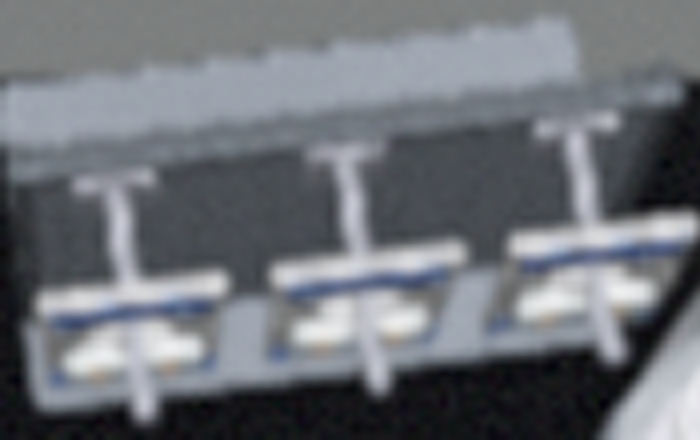

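View pics/peg_s.png

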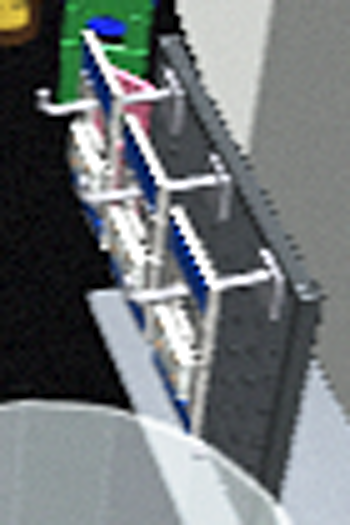

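```bash
cat > c.py <<'E'
from h import *
T=grab('top');S=grab('side')
t=lambda x,y:((y+.5)/8-.5+120,(x+.5)/8-.5+295)
s=lambda x,y:((y+.5)/5-.5+160,(x+.5)/5-.5+330)
for n,a,b,c,d in(('A',t(35,302),t(229,282),s(87,35),s(119,94)),('B',t(271,275),t(466,250),s(129,115),s(167,184)),('C',t(508,246),t(701,222),s(173,210),s(214,288))):
    P=[onz(f,p,.231)[:2] for f,p in((T,a),(T,b),(S,c),(S,d))]
    for p,q in((P[0],P[1]),(P[2],P[3])):
        v=p-q; print(n,((p+q)/2).round(4),np.linalg.norm(v).round(4),np.degrees(np.arctan2(-v[0],v[1])).round(1))
    print(tri(T,a,S,c),tri(T,b,S,d))
for p in((145,405),(378,382),(613,352)): print('tip',onz(T,t(*p),.21).round(4))
o=sensors.get_obs(); q=o['orientation']; print(R.from_quat([q[1],q[2],q[3],q[0]]).as_matrix().round(3))
# carrier: fit by slots: darkness vs insert, model template
def obj(f,P,n=7):
    pass
g={}
for k,f in(('T',T),('S',S)): g[k]=(f,cv2.GaussianBlur(cv2.cvtColor(f['frame'],cv2.COLOR_RGB2GRAY),(0,0),.6).astype(float))
def samp(k,X):
    f,im=g[k]; pr=np.array([proj(f,x) for x in X]).astype(np.float32)
    return cv2.remap(im.astype(np.float32),pr[:,1:2].copy(),pr[:,0:1].copy(),cv2.INTER_LINEAR).ravel()
cv2.imwrite('pics/x.png',np.zeros((2,2)))
for k,rng in(('T',(0.386,.595,.153,.356)),):
    pass
import pickle; pickle.dump((T,S),open('ts.pkl','wb'))
E
python3 c.py
```

```text
A [0.6373 0.0761] 0.0619 5.9
A [0.6387 0.0742] 0.0542 8.6
(array([0.63569712, 0.10703357, 0.22608689]), np.float64(0.0006962275161937227)) (array([0.64118279, 0.04531272, 0.23256469]), np.float64(0.0020289322879651294))
B [0.6468 0.0009] 0.0627 7.4
B [0.6492 0.0011] 0.0572 9.0
(array([0.64442209, 0.03182804, 0.22863044]), np.float64(0.0020070813884887897)) (array([ 0.65149805, -0.03006022,  0.23348629]), np.float64(0.0025150717146991326))
C [ 0.656  -0.0744] 0.0622 7.2
C [ 0.6567 -0.0753] 0.0574 8.2
(array([ 0.65319728, -0.04387177,  0.22806885]), np.float64(0.0005889003332800897)) (array([ 0.65987828, -0.10511651,  0.23244575]), np.float64(0.0007258626309698895))
tip [0.6053 0.0721 0.21  ]
tip [ 0.6127 -0.0029  0.21  ]
tip [ 0.6224 -0.0789  0.21  ]
[[ 0.928  0.373 -0.   ]
 [ 0.373 -0.928  0.   ]
 [ 0.    -0.    -1.   ]][ WARN:0@1.970] global loadsave.cpp:1063 imwrite_ Unsupported depth image for selected encoder is fallbacked to CV_8U.
```

Request:
arm_command(
  deltas=[
    [[-0.4,0,0,5,0,0,0],[-0.4,2.2,3.5,2,0,0,7.5],[-0.4,2.2,3.5,0,0,0,7.5],[-0.4,2.2,3.5,0,0,0,7.5],[-0.4,2.2,3.5,0,0,0,7.5],[-0.4,2.2,3.5,0,0,0,7.5],[-0.4,2.2,3.5,0,0,0,7.5],[-0.4,2.2,3.5,0,0,0,7.5],[-0.4,2.2,3.5,0,0,0,7.5],[-0.4,2.2,3.5,0,0,0,7.5],[-0.4,2.2,3.5,0,0,0,7.5],[-0.4,2.2,3.5,0,0,0,0]],
  ],
)

```text
time: 2.9
eef_pos: [0.4755, -0.1936, 0.3016]
orientation: [0.0, 0.662, 0.75, 0.0]
wrist_force: [0.2, -0.8, -0.9]
width: 0.0256
grip_force: 0.0
```

Request:
arm_command(
  deltas=[
    [[-0.4,2.5,4.1,0,0,0,0],[-0.4,2.5,4.1,0,0,0,0],[-0.4,2.5,4.1,0,0,0,0],[-0.4,2.5,4.1,0,0,0,0],[-0.4,2.5,4.1,0,0,0,0],[-0.4,2.5,4.1,0,0,0,0],[-0.4,1.25,2.4,0,0,0,0],[-0.4,0,0,-2,0,0,0],[-0.4,0,0,-2,0,0,0],[-0.4,0,0,0,0,0,0]],
  ],
)

```text
time: 3.9
eef_pos: [0.636, 0.0747, 0.2583]
orientation: [-0.002, 0.663, 0.748, -0.002]
wrist_force: [-0.4, -0.6, -0.4]
width: 0.0256
grip_force: 0.0
```

```bash
cat > d.py <<'E'
from h import *
import sys
# usage: d.py name r0 r1 c0 c1 scale cam
n,r0,r1,c0,c1,s,cam=sys.argv[1:8]; r0,r1,c0,c1=map(int,(r0,r1,c0,c1))
f=grab(cam); im=cv2.cvtColor(f['frame'],cv2.COLOR_RGB2BGR)[r0:r1,c0:c1]
cv2.imwrite('pics/'+n,cv2.resize(im,None,fx=float(s),fy=float(s),interpolation=cv2.INTER_CUBIC))
o=sensors.get_obs(); print(o['eef_pos'].round(4),proj(f,o['eef_pos']).round(1),o['width'])
E
python3 d.py s1.png 140 240 310 410 6 side
```

```text
[0.6367 0.0747 0.2602] [164.  350.2] 0.025750498124993422
```

View pics/s1.png

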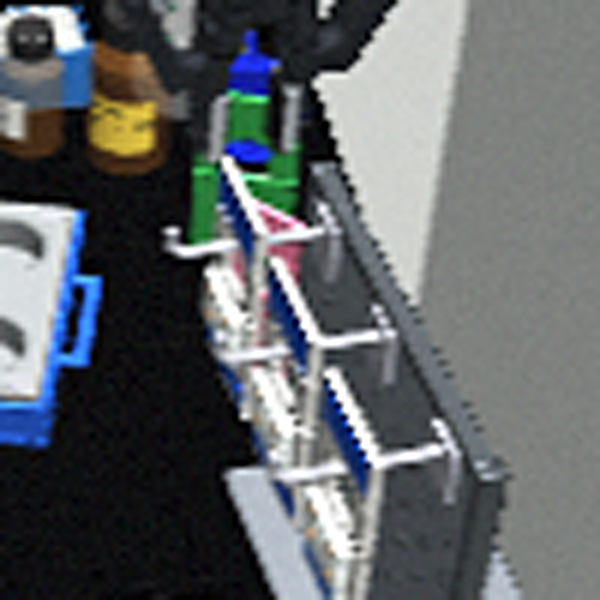

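Request:
arm_command(
  deltas=[
    [[-0.4,0,0,-2,0,0,0],[-0.4,0,0,-2,0,0,0],[-0.4,0,0,-1.4,0,0,0],[-0.4,0,0,0,0,0,0],[-1,0,0,0,0,0,0],[-1,0,0,0,0,0,0],[-1,0,0,0,0,0,0],[-1,0,0,0,0,0,0]],
  ],
  newtons=30,
)

```text
time: 4.75
eef_pos: [0.638, 0.0752, 0.2085]
orientation: [0.001, 0.663, 0.748, 0.001]
wrist_force: [-0.7, -0.8, 2.9]
width: 0.0042
grip_force: 36.0
```

Request:
arm_command(
  deltas=[
    [[-1,0,0,0.6,0,0,0],[-1,0,0,0.7,0,0,0],[-1,0,0,0.6,0,0,0],[-1,0,0,0,0,0,0]],
  ],
)

```text
time: 5.15
eef_pos: [0.6379, 0.0752, 0.2276]
orientation: [0.001, 0.663, 0.748, 0.001]
wrist_force: [0.2, 0.7, -0.1]
width: 0.0043
grip_force: 35.4
```

```bash
python3 d.py s2.png 140 240 310 410 6 side
```

```text
[0.6376 0.0751 0.2269] [173.3 349.6] 0.0043302507841284955
```

View pics/s2.png

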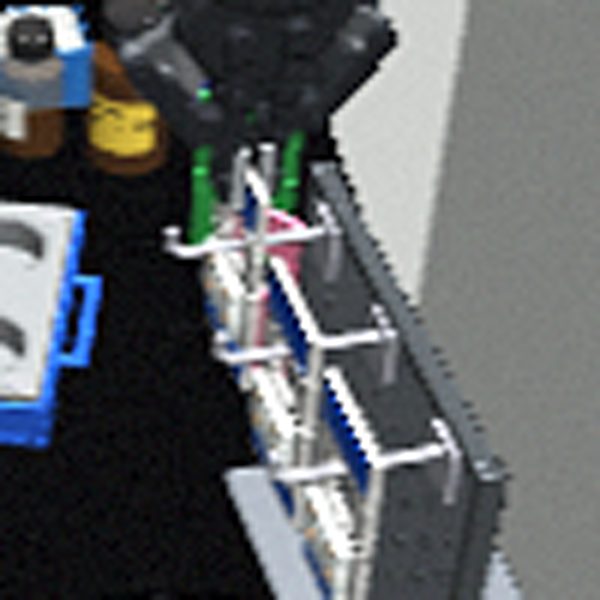

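Request:
arm_command(
  deltas=[
    [[-1,-0.8,-0.1,0,0,0,0],[-1,-1,-0.12,0,0,0,0],[-1,-1,-0.12,0,0,0,0],[-1,-1,-0.12,0,0,0,0],[-1,-1,-0.12,0,0,0,0],[-1,-1.2,-0.15,0,0,0,0],[-1,-1.5,-0.18,0,0,0,0],[-1,-1.5,-0.18,0,0,0,0],[-1,0,0,0,0,0,0]],
  ],
)

```text
time: 6.1
eef_pos: [0.5454, 0.0638, 0.2265]
orientation: [0.0, 0.663, 0.748, -0.001]
wrist_force: [0.7, 0.4, -0.1]
width: 0.0042
grip_force: 35.4
```

```bash
cat > car.py <<'E'
from h import *
from scipy.optimize import minimize
def samp(f,im,X):
    v=(np.asarray(X)-f['xyz'])@rot(f); u=np.c_[v[:,0],-v[:,1],-v[:,2]]@np.array(f['mtx']).T; u=(u[:,:2]/u[:,2:]).astype(np.float32)
    return cv2.remap(im,u[:,:1].copy(),u[:,1:].copy(),cv2.INTER_LINEAR).ravel()
g=lambda a,b:np.array([(x,y) for x in a for y in b])
def W(p,xy): # carrier yaw p2: carrier frame x->slot spacing, y->slots toward wells
    c,s=np.cos(p[2]),np.sin(p[2]); xy=np.asarray(xy); return np.c_[p[0]+c*xy[:,0]-s*xy[:,1],p[1]+s*xy[:,0]+c*xy[:,1],np.full(len(xy),.034)]
YS=-.044
def score(p,views,use,ws=YS):
    t=0
    for f,im in views:
        for sx in use:
            ins=g(np.linspace(-.003,.003,5),np.linspace(-.031,.031,25))+[sx,ws]
            o1=np.r_[g([-.0095,-.008,.008,.0095],np.linspace(-.031,.031,25)),g([-.002,0,.002],[-.038,-.0365,.0365,.038])]+[sx,ws]
            t+=samp(f,im,W(p,o1)).mean()-samp(f,im,W(p,ins)).mean()
        # outer rim: insert(grey)->outside: red channel drop
    return t
def fit(frames,p0,use=(-.05,0,.05),ys=True):
    views=[(f,cv2.GaussianBlur(f['frame'][...,0],(0,0),.7).astype(np.float32)) for f in frames]
    best=None
    for dx in(-.008,0,.008):
        for dy in(-.008,0,.008):
            r=minimize(lambda q:-score(q,views,use),np.array(p0)+[dx,dy,0],method='Nelder-Mead',options=dict(initial_simplex=np.array(p0)+[dx,dy,0]+np.array([[0,0,0],[.004,0,0],[0,.004,0],[0,0,.05]]),xatol=1e-5,fatol=1e-3))
            if best is None or r.fun<best.fun: best=r
    return best.x,-best.fun
def slots(p): return W(p,[(-.05,YS),(0,YS),(.05,YS)])[:,:2]
E
cat > e.py <<'E'
from car import *
import pickle
T,S=pickle.load(open('ts.pkl','rb'))
p0=[.489,.2546,np.radians(-103.5)]
p0=[.489,.2546,np.radians(-103.5)]
# +y of this frame: rotate(0,1) by -103.5 -> (sin103.5, ..)=(.97,-.23) toward wells
for fr in([T],[S],[T,S]):
    p,s=fit(fr,p0); print(p.round(4),np.degrees(p[2]).round(1),round(s,1),slots(p).round(4).tolist())
E
python3 e.py
```

```text
[ 0.495   0.2553 -1.8274] -104.7 89.4 [[0.4651, 0.3149], [0.4524, 0.2665], [0.4397, 0.2181]]
[ 0.4968  0.2518 -1.8189] -104.2 157.1 [[0.4664, 0.3111], [0.4542, 0.2626], [0.4419, 0.2142]]
[ 0.4963  0.2531 -1.8206] -104.3 223.2 [[0.466, 0.3125], [0.4537, 0.264], [0.4413, 0.2156]]
```

Request:
arm_command(
  deltas=[
    [[-1,-1,3.1,0,0,0,8.4],[-1,-1,3.1,0,0,0,8.4],[-1,-1,3.1,0,0,0,8.4],[-1,-1,3.1,0,0,0,8.4],[-1,-1,3.1,0,0,0,8.4],[-1,-1,3.1,0,0,0,8.4],[-1,-1,3.1,0,0,0,8.4],[-1,-1.1,3.2,-2,0,0,8.4],[-1,0,0,-3,0,0,1.5],[-1,0,0,-2,0,0,0],[-1,0,0,0,0,0,0]],
  ],
)

```text
time: 7.2
eef_pos: [0.4652, 0.3121, 0.1537]
orientation: [-0.002, 0.125, 0.992, -0.001]
wrist_force: [0.9, -0.2, -0.1]
width: 0.0043
grip_force: 35.4
```

```bash
cat > e2.py <<'E'
from h import *
T=grab('top');S=grab('side')
o=sensors.get_obs(); q=o['orientation'];M=R.from_quat([q[1],q[2],q[3],q[0]]).as_matrix()
print(o['eef_pos'].round(4),'toolY',np.degrees(np.arctan2(M[1,1],M[0,1])).round(2),o['wrist_force'].round(1))
L=[]
for f,(r0,r1,c0,c1) in((T,(195,265,205,285)),(S,(150,220,262,342))):
    im=cv2.cvtColor(f['frame'],cv2.COLOR_RGB2BGR)[r0:r1,c0:c1]
    L.append(cv2.resize(im,None,fx=5,fy=5,interpolation=cv2.INTER_CUBIC))
cv2.imwrite('pics/pl1.png',np.hstack(L))
E
python3 e2.py
```

```text
[0.4666 0.3133 0.1567] toolY 75.56 [-0.4  0.8  0.3]
```

View pics/pl1.png

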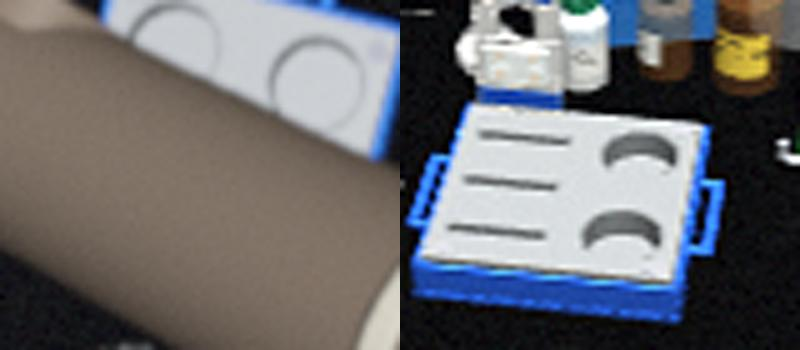

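```bash
cat > e3.py <<'E'
from car import *
S=grab('side')
for z in(.055,.059,.063):
    for x,y in((477,104),(563,108)): print(z,onz(S,((y+.5)/5-.5+150,(x-400+.5)/5-.5+262),z).round(4))
p,s=fit([S],[.496,.253,-1.82]); print(p,slots(p))
print(proj(S,sensors.get_obs()['eef_pos']))
f=S['frame'][150:220,262:342]
# vertical profile through card bottom at cols
for c in(278,284,290): print(c,S['frame'][160:184,c].tolist())
E
python3 e3.py
```

```text
0.055 [0.4347 0.3264 0.055 ]
0.055 [0.4951 0.3156 0.055 ]
0.059 [0.4347 0.3214 0.059 ]
0.059 [0.4949 0.3106 0.059 ]
0.063 [0.4347 0.3163 0.063 ]
0.063 [0.4946 0.3056 0.063 ]
[ 0.49663251  0.25185844 -1.81894872] [[0.46626099 0.31113382]
 [0.45398033 0.26266543]
 [0.44169966 0.21419703]]
[148.22826732 284.97486791]
278 [[170, 169, 168], [171, 173, 168], [176, 178, 173], [181, 181, 179], [177, 179, 174], [190, 189, 184], [177, 174, 165], [26, 71, 177], [19, 54, 139], [26, 57, 136], [138, 144, 152], [204, 203, 210], [233, 232, 239], [213, 217, 223], [220, 226, 227], [216, 222, 221], [137, 140, 144], [148, 152, 154], [219, 225, 226], [215, 220, 221], [217, 221, 221], [217, 223, 224], [216, 220, 222], [221, 225, 227]]
284 [[197, 206, 203], [209, 216, 212], [211, 217, 215], [214, 220, 218], [210, 217, 215], [204, 213, 208], [184, 183, 177], [128, 141, 171], [23, 63, 164], [24, 68, 166], [53, 90, 165], [197, 195, 187], [222, 227, 227], [217, 222, 224], [218, 223, 224], [220, 225, 227], [187, 191, 192], [92, 95, 97], [209, 214, 215], [219, 224, 224], [216, 221, 223], [219, 222, 225], [216, 221, 224], [216, 221, 225]]
290 [[249, 251, 250], [210, 217, 213], [210, 219, 214], [229, 234, 232], [216, 221, 214], [204, 205, 200], [217, 224, 220], [173, 172, 160], [45, 88, 183], [26, 69, 166], [18, 57, 163], [145, 155, 170], [193, 198, 196], [223, 226, 227], [216, 219, 222], [221, 224, 227], [222, 226, 227], [125, 132, 132], [126, 129, 133], [225, 229, 231], [218, 223, 223], [218, 223, 225], [216, 222, 224], [214, 219, 222]]
```

Request:
arm_command(
  deltas=[
    [[-1,0.05,0,-1,0,0,0],[-1,0.05,0,-0.8,0,0,0],[-1,0,0,0,0,0,0],[-1,0,0,0,0,0,0]],
  ],
)

```text
time: 7.75
eef_pos: [0.4673, 0.313, 0.1382]
orientation: [-0.0, 0.126, 0.992, -0.0]
wrist_force: [0.5, 1.0, -1.4]
width: 0.0046
grip_force: 35.5
```

```bash
python3 e2.py
cat > e4.py <<'E'
import cv2; a=cv2.imread('pics/pl1.png')[:180,450:600]; cv2.imwrite('pics/pl2.png',cv2.resize(a,None,fx=4,fy=3.3,interpolation=3))
E
python3 e4.py
```

```text
[0.4674 0.3132 0.1385] toolY 75.57 [-0.9 -0.3 -1.1]
```

View pics/pl2.png

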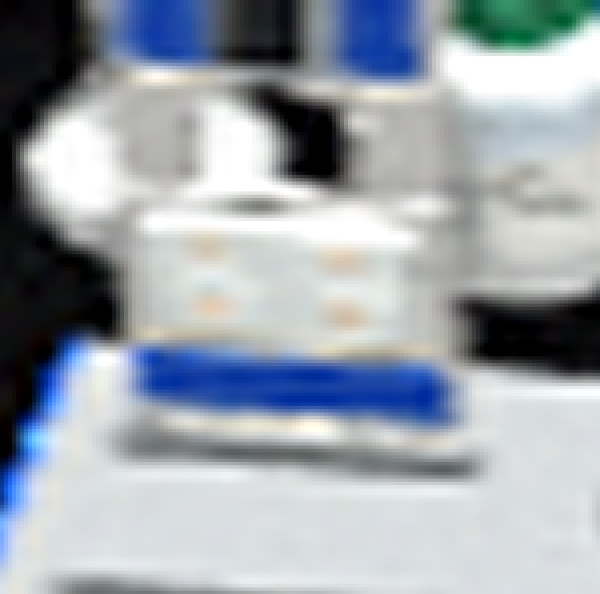

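Request:
arm_command(
  deltas=[
    [[-1,0,-0.08,-0.3,0,0,0],[-1,0,0,-0.3,0,0,0],[-1,0,0,-0.3,0,0,0],[-1,0,0,-0.2,0,0,0]],
  ],
)

```text
time: 8.25
eef_pos: [0.4673, 0.3122, 0.1269]
orientation: [-0.0, 0.126, 0.992, -0.0]
wrist_force: [-0.4, 0.7, -0.8]
width: 0.0041
grip_force: 35.5
```

Request:
arm_command(
  deltas=[
    [[-1,0,0,-0.4,0,0,0],[-1,0,0,-0.4,0,0,0],[-1,0,0,-0.4,0,0,0],[-1,0,0,-0.4,0,0,0],[-1,0,0,0,0,0,0]],
  ],
)

```text
time: 8.75
eef_pos: [0.467, 0.3121, 0.1106]
orientation: [-0.0, 0.125, 0.992, -0.0]
wrist_force: [-0.6, -1.1, -1.0]
width: 0.0044
grip_force: 35.5
```

Request:
arm_command(
  deltas=[
    [[-1,0,0,-0.4,0,0,0],[-1,0,0,0,0,0,0],[-0.4,0,0,0,0,0,0],[-0.4,0,0,0,0,0,0],[-0.4,0,0,0,0,0,0],[-0.4,0,0,3,0,0,0],[-0.4,0,0,4,0,0,0],[-0.4,0,0,4,0,0,0],[-0.4,0,0,4,0,0,0]],
  ],
)

```text
time: 9.65
eef_pos: [0.467, 0.3122, 0.2588]
orientation: [-0.0, 0.125, 0.992, -0.0]
wrist_force: [0.9, 1.1, -1.2]
width: 0.0257
grip_force: 0.0
```

Request:
arm_command(
  deltas=[
    [[-0.4,2.2,-3.8,0,0,0,-8.5],[-0.4,2.2,-3.8,0,0,0,-8.5],[-0.4,2.2,-3.8,0,0,0,-8.5],[-0.4,2.2,-3.8,0,0,0,-8.5],[-0.4,2.2,-3.8,0,0,0,-8.5],[-0.4,2.2,-3.8,0,0,0,-8.5],[-0.4,2.2,-3.8,0,0,0,-8.5],[-0.4,2.2,-3.8,0,0,0,-8.5],[-0.4,0.5,-0.7,0,0,0,-0.6],[-0.4,0,0,0,0,0,0],[-0.4,0,0,0,0,0,0]],
  ],
)

```text
time: 10.75
eef_pos: [0.6478, 0.0031, 0.2572]
orientation: [-0.001, 0.662, 0.75, 0.0]
wrist_force: [-0.9, 0.6, -0.8]
width: 0.0257
grip_force: 0.0
```

```bash
cat > e5.py <<'E'
from car import *
T=grab('top');S=grab('side')
o=sensors.get_obs(); q=o['orientation'];M=R.from_quat([q[1],q[2],q[3],q[0]]).as_matrix()
print(o['time'],o['eef_pos'].round(4),'toolY',np.degrees(np.arctan2(M[1,1],M[0,1])).round(2))
for f in(T,S):
    p,s=fit([f],[.496,.253,-1.82],use=(0,.05)); print(p.round(4),s.round(1),slots(p).round(4).tolist())
def card(p): return [d for d in spot_point('card_1',p)]
for k,f in(('T',T),('S',S)):
    for d in card(f):
        P=onz(f,d['pixel'],.01)
        if .4<P[0]<.55 and .15<P[1]<.37: print(k,P.round(4),d['p'])
L=[]
for f,(r0,r1,c0,c1) in((T,(195,265,205,285)),(S,(150,220,262,342))):
    im=cv2.cvtColor(f['frame'],cv2.COLOR_RGB2BGR)[r0:r1,c0:c1]
    L.append(cv2.resize(im,None,fx=5,fy=5,interpolation=cv2.INTER_CUBIC))
cv2.imwrite('pics/pl3.png',np.hstack(L))
E
python3 e5.py
```

```text
10.85 [0.6477 0.0036 0.2575] toolY 7.2
[ 0.5562  0.2396 -1.8515] 12.8 [[0.5278, 0.2999], [0.5139, 0.2518], [0.5001, 0.2038]]
[ 0.4834  0.2533 -1.8176] 1.1 [[0.453, 0.3125], [0.4408, 0.264], [0.4285, 0.2155]]
T [0.4397 0.3062 0.01  ] 0.5
S [0.4512 0.2989 0.01  ] 0.87
```

View pics/pl3.png

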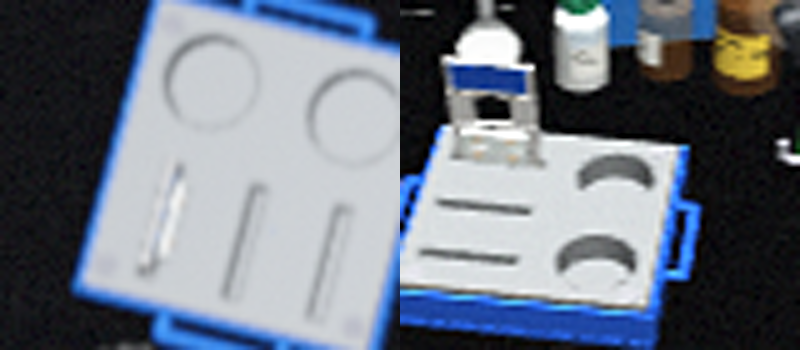

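Request:
arm_command(
  deltas=[
    [[-0.4,0,-0.25,-2,0,0,0],[-0.4,0,0,-2,0,0,0],[-0.4,0,0,-0.9,0,0,0],[-0.4,0,0,0,0,0,0],[-1,0,0,0,0,0,0],[-1,0,0,0,0,0,0],[-1,0,0,0,0,0,0],[-1,0,0,0,0,0,0]],
  ],
)

```text
time: 11.75
eef_pos: [0.6489, -0.0008, 0.2093]
orientation: [0.001, 0.663, 0.749, 0.001]
wrist_force: [-0.3, 0.9, 2.9]
width: 0.0039
grip_force: 35.4
```

```bash
cat > e6.py <<'E'
from car import *
import sys
use=eval(sys.argv[1]); p0=[float(v) for v in sys.argv[2:5]]
T=grab('top');S=grab('side')
o=sensors.get_obs(); print(o['time'],o['eef_pos'].round(4))
r=[]
for n,f in(('T',T),('S',S)):
    b=max((fit([f],[p0[0]+i,p0[1]+j,p0[2]],use) for i in(-.015,0,.015) for j in(-.015,0,.015)),key=lambda z:z[1])
    print(n,b[0].round(4),np.degrees(b[0][2]).round(1),b[1].round(1),slots(b[0]).round(4).tolist()); r.append(b[0])
p=np.mean(r,0); print(p.round(4),slots(p).round(4).tolist())
E
time python3 e6.py "(0,.05)" .479 .24 -1.82
```

```text
11.85 [ 0.6489 -0.0009  0.2093]
T [ 0.3739  0.2923 -1.1992] -68.7 48.2 [[0.3148, 0.3229], [0.3329, 0.2763], [0.3511, 0.2297]]
S [ 0.4773  0.2289 -1.8197] -104.3 112.9 [[0.447, 0.2882], [0.4347, 0.2397], [0.4224, 0.1913]]
[ 0.4256  0.2606 -1.5094] [[0.3786, 0.3078], [0.3817, 0.2579], [0.3848, 0.208]]
real	0m40.941s
user	0m39.334s
sys	0m0.253s
```

Request:
arm_command(
  deltas=[
    [[-1,0,0,0.6,0,0,0],[-1,0,0,0.7,0,0,0],[-1,0,0,0.6,0,0,0],[-1,0,0,0,0,0,0],[-1,-0.8,-0.1,0,0,0,0],[-1,-1,-0.12,0,0,0,0],[-1,-1,-0.12,0,0,0,0],[-1,-1,-0.12,0,0,0,0],[-1,-1,-0.12,0,0,0,0],[-1,-1.2,-0.15,0,0,0,0],[-1,-2,-0.24,0,0,0,0],[-1,-2,-0.24,1,0,0,0]],
  ],
)

```text
time: 13.05
eef_pos: [0.5463, -0.0136, 0.2362]
orientation: [-0.001, 0.663, 0.749, -0.001]
wrist_force: [-0.1, -0.4, -0.5]
width: 0.0044
grip_force: 35.0
```

Request:
arm_command(
  deltas=[
    [[-1,-1.4,3.15,0,0,0,8.5],[-1,-1.4,3.15,0,0,0,8.5],[-1,-1.4,3.15,0,0,0,8.5],[-1,-1.4,3.15,0,0,0,8.5],[-1,-1.4,3.15,0,0,0,8.5],[-1,-1.4,3.15,0,0,0,8.5],[-1,-1.4,3.15,0,0,0,8.5],[-1,-1.4,3.15,-2,0,0,8.5],[-1,-0.1,0.2,-3.5,0,0,0.6],[-1,0,0,-3,0,0,0],[-1,0,0,-1,0,0,0],[-1,0,0,0,0,0,0]],
  ],
)

```text
time: 14.25
eef_pos: [0.4345, 0.24, 0.1415]
orientation: [-0.001, 0.126, 0.992, -0.001]
wrist_force: [-0.5, 0.1, 0.3]
width: 0.0039
grip_force: 35.0
```

```bash
cat > e7.py <<'E'
from h import *
import sys
S=grab('side')
o=sensors.get_obs(); q=o['orientation'];M=R.from_quat([q[1],q[2],q[3],q[0]]).as_matrix()
print(o['time'],o['eef_pos'].round(4),'toolY',np.degrees(np.arctan2(M[1,1],M[0,1])).round(2),o['wrist_force'].round(1))
im=cv2.cvtColor(S['frame'],cv2.COLOR_RGB2BGR)[150:225,245:335]
cv2.imwrite('pics/'+sys.argv[1],cv2.resize(im,None,fx=8,fy=8,interpolation=cv2.INTER_CUBIC))
E
python3 e7.py pl4.png
```

```text
14.3 [0.4353 0.2406 0.1427] toolY 75.57 [-0.3  0.3  0.2]
```

View pics/pl4.png

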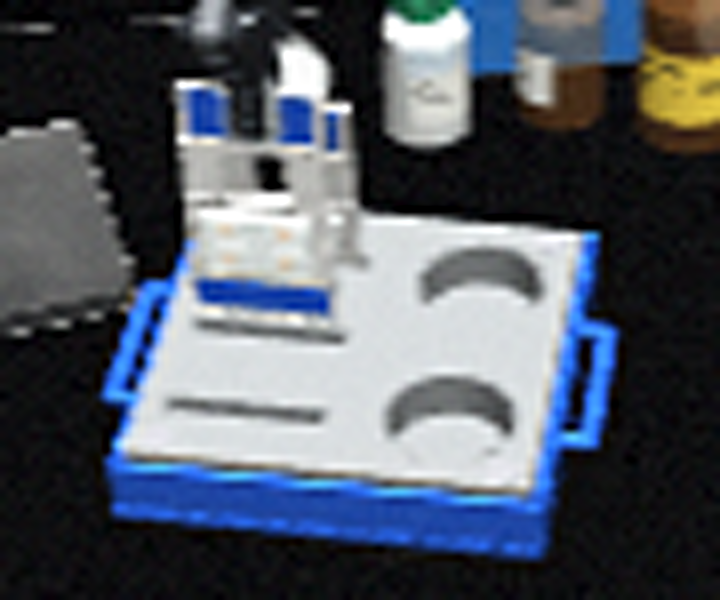

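Request:
arm_command(
  deltas=[
    [[-1,0.1,0,-0.4,0,0,0],[-1,0,0,-0.4,0,0,0],[-1,0,0,-0.4,0,0,0],[-1,0,0,-0.4,0,0,0],[-1,0,0,0,0,0,0]],
  ],
)

```text
time: 14.8
eef_pos: [0.4362, 0.2404, 0.1259]
orientation: [-0.0, 0.126, 0.992, -0.0]
wrist_force: [-0.6, -0.3, -0.9]
width: 0.0037
grip_force: 35.0
```

Request:
arm_command(
  deltas=[
    [[-1,0,0,-0.4,0,0,0],[-1,0,0,-0.4,0,0,0],[-1,0,0,-0.5,0,0,0],[-1,0,0,-0.5,0,0,0],[-1,0,0,0,0,0,0]],
  ],
)

```text
time: 15.3
eef_pos: [0.4365, 0.2411, 0.1082]
orientation: [0.0, 0.125, 0.992, 0.0]
wrist_force: [-0.0, -0.4, -0.2]
width: 0.0041
grip_force: 35.0
```

Request:
arm_command(
  deltas=[
    [[-0.4,0,0,0,0,0,0],[-0.4,0,0,0,0,0,0],[-0.4,0,0,0,0,0,0],[-0.4,0,0,3,0,0,0],[-0.4,0,0,4,0,0,0],[-0.4,0,0,4,0,0,0],[-0.4,0,0,4,0,0,0]],
  ],
)

```text
time: 16.0
eef_pos: [0.436, 0.2406, 0.2598]
orientation: [-0.0, 0.125, 0.992, 0.0]
wrist_force: [0.6, 0.7, 0.2]
width: 0.0258
grip_force: 0.0
```

Request:
arm_command(
  deltas=[
    [[-0.4,2.2,-3.2,0,0,0,-8.5],[-0.4,2.2,-3.2,0,0,0,-8.5],[-0.4,2.2,-3.2,0,0,0,-8.5],[-0.4,2.2,-3.2,0,0,0,-8.5],[-0.4,2.2,-3.2,0,0,0,-8.5],[-0.4,2.2,-3.2,0,0,0,-8.5],[-0.4,2.2,-3.2,0,0,0,-8.5],[-0.4,2.2,-3.2,0,0,0,-8.5],[-0.4,2.2,-3.0,0,0,0,-0.6],[-0.4,2.2,-2.9,0,0,0,0],[-0.4,0,0,0,0,0,0],[-0.4,0,0,0,0,0,0]],
  ],
)

```text
time: 17.2
eef_pos: [0.6562, -0.0749, 0.2574]
orientation: [-0.001, 0.663, 0.748, -0.0]
wrist_force: [0.3, 0.6, -0.9]
width: 0.0257
grip_force: 0.0
```

```bash
sed -i 's/for i in(-.015,0,.015) for j in(-.015,0,.015)/for i in(0,) for j in(0,)/' e6.py; python3 e6.py "(.05,)" .4773 .2289 -1.82;  python3 -c "
from h import *
print(sensors.get_obs()['eef_pos'])
T=grab('top');S=grab('side')
for k,f in(('T',T),('S',S)):
  for n in('slot_1','well_1','card_1'):
    for d in spot_point(n,f):
      P=onz(f,d['pixel'],.01)
      if P[0]<.58 and P[1]>.1: print(k,n,P.round(4),round(d['p'],2))
"
```

```text
17.3 [ 0.6559 -0.0729  0.2582]
T [ 0.4773  0.2322 -1.8408] -105.5 21.1 [[0.4483, 0.2921], [0.4349, 0.2439], [0.4216, 0.1957]]
S [ 0.477   0.229  -1.8224] -104.4 57.5 [[0.4469, 0.2883], [0.4344, 0.2399], [0.422, 0.1915]]
[ 0.4772  0.2306 -1.8316] [[0.4476, 0.2902], [0.4347, 0.2419], [0.4218, 0.1936]]
[ 0.65585293 -0.07290299  0.25819465]
T slot_1 [0.4047 0.1921 0.01  ] 0.87
T slot_1 [0.4486 0.2878 0.01  ] 0.76
T slot_1 [0.4174 0.2435 0.01  ] 0.61
T well_1 [0.5142 0.2624 0.01  ] 0.94
T well_1 [0.5069 0.1778 0.01  ] 0.79
T well_1 [0.4518 0.2882 0.01  ] 0.37
T card_1 [0.4423 0.2996 0.01  ] 0.63
T card_1 [0.4403 0.2447 0.01  ] 0.5
S slot_1 [0.438  0.3064 0.01  ] 0.86
S slot_1 [0.4385 0.2264 0.01  ] 0.76
S slot_1 [0.4147 0.1804 0.01  ] 0.76
S well_1 [0.5308 0.26   0.01  ] 0.95
S well_1 [0.5061 0.1804 0.01  ] 0.63
S card_1 [0.4343 0.2799 0.01  ] 0.44
```

Request:
arm_command(
  deltas=[
    [[-0.4,0,-0.2,-2,0,0,0],[-0.4,0,0,-2,0,0,0],[-0.4,0,0,-0.9,0,0,0],[-0.4,0,0,0,0,0,0],[-1,0,0,0,0,0,0],[-1,0,0,0,0,0,0],[-1,0,0,0,0,0,0],[-1,0,0,0,0,0,0]],
  ],
)

```text
time: 18.5
eef_pos: [0.6569, -0.0762, 0.2103]
orientation: [0.001, 0.663, 0.749, 0.001]
wrist_force: [0.4, -0.9, 2.6]
width: 0.0041
grip_force: 35.7
```

Request:
arm_command(
  deltas=[
    [[-1,0,0,0.6,0,0,0],[-1,0,0,0.7,0,0,0],[-1,0,0,0.6,0,0,0],[-1,0,0,0,0,0,0],[-1,-0.8,-0.1,0,0,0,0],[-1,-1,-0.12,0,0,0,0],[-1,-1,-0.12,0,0,0,0],[-1,-1,-0.12,0,0,0,0],[-1,-1,-0.12,0,0,0,0],[-1,-1.2,-0.15,0,0,0,0],[-1,-2,-0.24,0,0,0,0],[-1,-2,-0.24,1,0,0,0]],
  ],
)

```text
time: 19.7
eef_pos: [0.5573, -0.0852, 0.239]
orientation: [0.001, 0.662, 0.75, 0.003]
wrist_force: [1.8, 1.8, -0.5]
width: 0.0045
grip_force: 33.1
```

Request:
arm_command(
  deltas=[
    [[-1,-1.6,3.5,0,0,0,8.5],[-1,-1.6,3.5,0,0,0,8.5],[-1,-1.6,3.5,0,0,0,8.5],[-1,-1.6,3.5,0,0,0,8.5],[-1,-1.6,3.5,0,0,0,8.5],[-1,-1.6,3.5,0,0,0,8.5],[-1,-1.6,3.5,0,0,0,8.5],[-1,-1.6,3.5,-2,0,0,8.5],[-1,-0.5,0.1,-3.5,0,0,0.6],[-1,0,0,-3,0,0,0],[-1,0,0,-1,0,0,0],[-1,0,0,0,0,0,0]],
  ],
)

```text
time: 20.9
eef_pos: [0.4223, 0.1917, 0.1424]
orientation: [-0.001, 0.126, 0.992, -0.001]
wrist_force: [-0.2, -0.4, -0.1]
width: 0.0042
grip_force: 32.9
```

```bash
python3 e7.py pl5.png
```

```text
20.95 [0.4232 0.1923 0.1436] toolY 75.56 [ 0.3 -0.2 -0.1]
```

View pics/pl5.png

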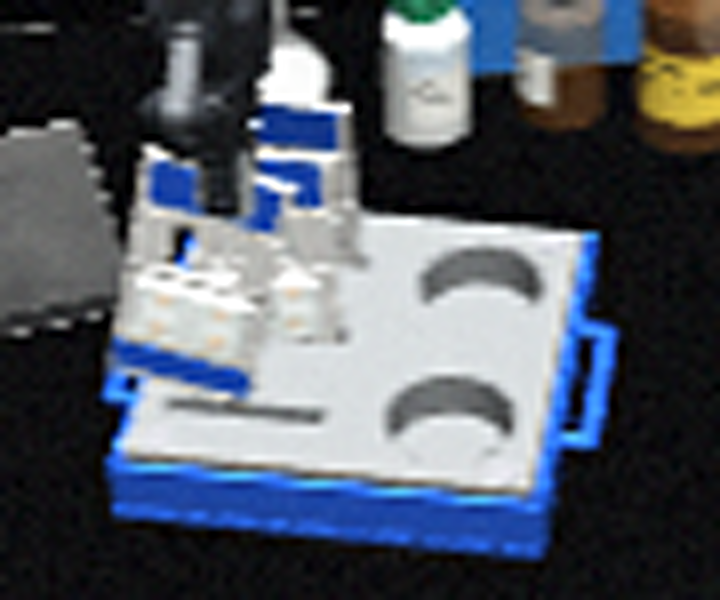

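```bash
cat > tilt.py <<'E'
from h import *
import sys
S=grab('side'); o=sensors.get_obs(); P0=o['eef_pos'];n=np.array([.249,.969,0]); u=np.array([.969,-.249,0])
def pl(x,y):
    o_,d=ray(S,((y+.5)/8-.5+150,(x+.5)/8-.5+245)); p=o_+d*((P0-o_)@n)/(d@n); return np.array([(p-P0)@u,p[2]])
for a in eval(sys.argv[1]):
    p=[pl(*q) for q in a]; v=p[1]-p[0]; print(np.array(p).round(4).tolist(),np.linalg.norm(v).round(4),np.degrees(np.arctan2(v[1],v[0])).round(1))
E
python3 tilt.py "[((110,366),(250,394)),((112,342),(252,372)),((145,148),(110,366))]"; sed -n 1,3p /dev/null; python3 d.py s9.png 150 225 245 335 8 side
```

```text
[[-0.058, 0.0497], [0.0007, 0.0418]] 0.0592 -7.7
[[-0.0558, 0.0634], [0.0024, 0.0544]] 0.0588 -8.8
[[-0.0327, 0.1672], [-0.058, 0.0497]] 0.1202 -102.1
[0.4241 0.1927 0.1446] [174.7 273.6] 0.004528693168994196
```

Request:
arm_command(
  deltas=[
    [[-1,0,0,0.5,-1.3,-5.1,0],[-1,0,0,0,-1.3,-5.1,0],[-1,0,0,0,0,0,0],[-1,0,0,0,0,0,0]],
  ],
)

```text
time: 21.45
eef_pos: [0.4238, 0.1928, 0.1495]
orientation: [0.091, 0.125, 0.988, -0.011]
wrist_force: [0.1, -0.7, 0.4]
width: 0.0044
grip_force: 32.9
```

```bash
python3 d.py s9.png 150 225 245 335 8 side
```

```text
[0.4242 0.1926 0.1492] [173.6 273.6] 0.004228805221829258
```

View pics/s9.png

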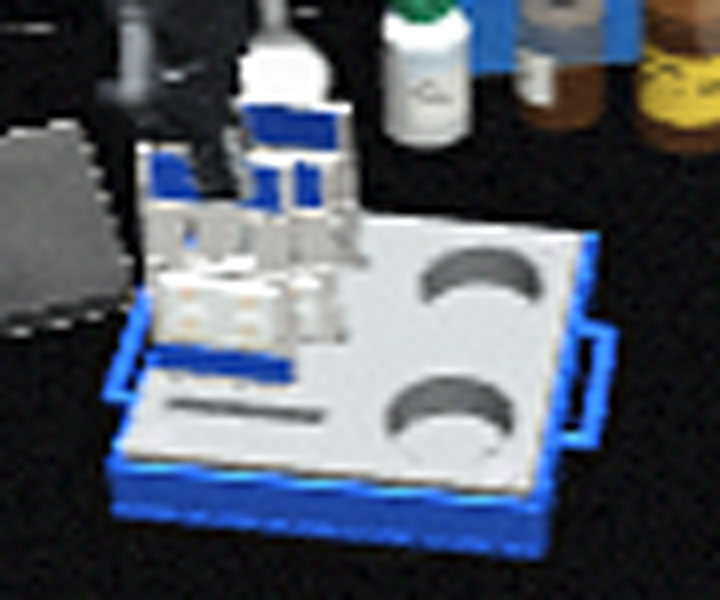

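```bash
sed -i 's/^    p=\[pl/    p=[pl/' tilt.py; python3 tilt.py "[((150,372),(293,383)),((150,348),(293,360)),((137,145),(148,378)),((165,402),(325,415))]"
python3 - <<'E'
from h import *
S=grab('side');P0=sensors.get_obs()['eef_pos'];u=np.array([.969,-.249,0])
for x,y in((165,402),(325,415)):
    p=onz(S,((y+.5)/8-.5+150,(x+.5)/8-.5+245),.034); print(p,(p-P0)@u)
E
```

```text
[[-0.0416, 0.0485], [0.0188, 0.0505]] 0.0605 1.8
[[-0.0405, 0.0621], [0.0195, 0.0634]] 0.06 1.2
[[-0.0363, 0.1683], [-0.0428, 0.045]] 0.1235 -93.0
[[-0.0367, 0.0322], [0.0315, 0.0341]] 0.0681 1.6
[0.38894628 0.19969111 0.034     ] -0.036058478847369776
[0.45477833 0.18477025 0.034     ] 0.031448071929399746
```

Request:
arm_command(
  deltas=[
    [[-1,0.88,-0.23,0,0,0,0],[-1,0,0,-0.4,0,0,0],[-1,0,0,-0.4,0,0,0],[-1,0,0,-0.4,0,0,0],[-1,0,0,-0.4,0,0,0],[-1,0,0,-0.3,0,0,0],[-1,0,0,0,0,0,0]],
  ],
)

```text
time: 22.3
eef_pos: [0.4318, 0.1903, 0.1288]
orientation: [0.091, 0.125, 0.988, -0.011]
wrist_force: [0.4, 0.5, -0.5]
width: 0.0043
grip_force: 32.9
```

Request:
arm_command(
  deltas=[
    [[-1,0,0,-0.3,0,0,0],[-1,0,0,-0.3,0,0,0],[-1,0,0,-0.3,0,0,0],[-1,0,0,-0.3,0,0,0],[-1,0,0,0,0,0,0]],
  ],
)

```text
time: 22.8
eef_pos: [0.4319, 0.1902, 0.1169]
orientation: [0.091, 0.125, 0.988, -0.011]
wrist_force: [-0.0, -0.3, 0.1]
width: 0.0042
grip_force: 32.9
```

Request:
arm_command(
  deltas=[
    [[-1,0,0,-0.3,0,0,0],[-1,0,0,-0.3,0,0,0],[-1,0,0,0,0,0,0]],
  ],
)

```text
time: 23.1
eef_pos: [0.4327, 0.191, 0.112]
orientation: [0.092, 0.125, 0.988, -0.011]
wrist_force: [-2.7, -1.3, 10.4]
width: 0.004
grip_force: 34.6
```

Request:
arm_command(
  deltas=[
    [[-0.4,0,0,0,0,0,0],[-0.4,0,0,0,0,0,0],[-0.4,0,0,0,0,0,0],[-0.4,0,0,3,0,0,0],[-0.4,0,0,4,0,0,0],[-0.4,0,0,4,0,0,0],[-0.4,0,0,3,1.3,5.1,0],[0.4,0,-3,0,1.3,5.1,-8],[0.4,0,-4,0,0,0,-8],[0.4,0,-4,0,0,0,-8],[0.4,0,-4,0,0,0,-8],[0.4,0,-4,0,0,0,-8]],
  ],
)

```text
time: 24.3
eef_pos: [0.4319, -0.0014, 0.2513]
orientation: [0.003, 0.453, 0.891, -0.004]
wrist_force: [1.9, 1.4, 0.8]
width: 0.06
grip_force: 0.0
```

```bash
cat > cap.py <<'E'
from h import *
T=grab('top');S=grab('side')
def blob(f,col,box):
    r0,r1,c0,c1=box; h=cv2.cvtColor(f['frame'],cv2.COLOR_RGB2HSV)[r0:r1,c0:c1]
    H,s,v=h[...,0].astype(int),h[...,1],h[...,2]
    m={'red':((H<8)|(H>170))&(s>70)&(v>100),'blue':(H>108)&(H<130)&(s>70)&(v>120),'black':(v<75)}[col].astype(np.uint8)
    n,l,st,ce=cv2.connectedComponentsWithStats(m)
    if n<2: return None
    i=1+np.argmax(st[1:,4]); return (ce[i][1]+r0,ce[i][0]+c0),st[i,4]
bt,bs=(144,242,365,463),(238,358,289,397)
ax=np.array([.5725,-.211])
if __name__=='__main__':
  for c in('red','blue','black'):
    a=blob(T,c,(bt if c!='black' else (175,200,403,430)));b=blob(S,c,(bs if c!='black' else (262,290,328,358)))
    print(c,a,b)
    for f,q in((T,a),(S,b)):
        if q: 
            P=onz(f,q[0],.118 if c!='black' else .155); print(P.round(4),np.degrees(np.arctan2(*(P[:2]-ax)[::-1])).round(1),np.linalg.norm(P[:2]-ax).round(3))
    if a and b: print(tri(T,a[0],S,b[0]))
  for n,z in(('window',.022),('knob',.15),('red_bottle',.022),('blue_bottle',.022),('white_bottle',.022)):
    for k,f in(('T',T),('S',S)):
        for d in spot_point(n,f):
            P=onz(f,d['pixel'],z)
            if np.linalg.norm(P[:2]-ax)<.13:print(n,k,P.round(4),round(d['p'],2),np.degrees(np.arctan2(*(P[:2]-ax)[::-1])).round(1))
  for k,f in(('T',T),('S',S)):
    for n in('slot_1','card_1','well_1'):
      for d in spot_point(n,f):
        P=onz(f,d['pixel'],.01)
        if P[0]<.58 and P[1]>.1: print(k,n,P.round(4),round(d['p'],2))
  L=[]
  for f,(r0,r1,c0,c1) in((T,(150,240,365,465)),(S,(145,225,245,345))):
    im=cv2.cvtColor(f['frame'],cv2.COLOR_RGB2BGR)[r0:r1,c0:c1]
    L.append(cv2.resize(im,(400,360),interpolation=cv2.INTER_CUBIC))
  cv2.imwrite('pics/car1.png',np.hstack(L))
E
python3 cap.py
```

```text
red ((np.float64(168.88695652173914), np.float64(439.4869565217391)), np.int32(115)) ((np.float64(305.7263157894737), np.float64(370.5052631578947)), np.int32(190))
[ 0.6284 -0.2788  0.118 ] -50.5 0.088
[ 0.6293 -0.2764  0.118 ] -49.0 0.087
(array([ 0.62816023, -0.27807093,  0.120862  ]), np.float64(0.0008542853912793969))
blue ((np.float64(211.1875), np.float64(392.42857142857144)), np.int32(112)) ((np.float64(261.47747747747746), np.float64(314.0900900900901)), np.int32(111))
[ 0.5107 -0.1452  0.118 ] 133.2 0.09
[ 0.5142 -0.136   0.118 ] 127.9 0.095
(array([ 0.51134333, -0.14363491,  0.12768874]), np.float64(0.003806357216707479))
black ((np.float64(191.5), np.float64(412.0)), np.int32(10)) ((np.float64(276.5992647058824), np.float64(341.90441176470586)), np.int32(272))
[ 0.5586 -0.1931  0.155 ] 127.7 0.023
[ 0.5706 -0.2151  0.155 ] -115.5 0.005
(array([ 0.56902625, -0.19836422,  0.12979532]), np.float64(0.011820707777464167))
window T [ 0.4851 -0.1957  0.022 ] 0.62 170.1
window S [ 0.4815 -0.1944  0.022 ] 0.83 169.7
knob T [ 0.5761 -0.2062  0.15  ] 0.74 53.3
knob S [ 0.5694 -0.2108  0.15  ] 0.71 176.9
blue_bottle T [ 0.4807 -0.204   0.022 ] 0.7 175.7
blue_bottle S [ 0.5218 -0.1367  0.022 ] 0.59 124.3
white_bottle T [ 0.5113 -0.2734  0.022 ] 0.37 -134.5
T slot_1 [0.4243 0.2442 0.01  ] 0.81
T slot_1 [0.4125 0.1916 0.01  ] 0.75
T slot_1 [0.446 0.291 0.01 ] 0.71
T card_1 [0.4397 0.3027 0.01  ] 0.6
T card_1 [0.4186 0.1899 0.01  ] 0.54
T card_1 [0.4403 0.2392 0.01  ] 0.54
T well_1 [0.5225 0.2614 0.01  ] 0.93
T well_1 [0.5119 0.1805 0.01  ] 0.91
T well_1 [0.4478 0.3    0.01  ] 0.29
S slot_1 [0.4428 0.3031 0.01  ] 0.86
S slot_1 [0.4363 0.2292 0.01  ] 0.71
S slot_1 [0.4177 0.1825 0.01  ] 0.61
S card_1 [0.4161 0.1827 0.01  ] 0.82
S card_1 [0.4338 0.2439 0.01  ] 0.54
S card_1 [0.446 0.295 0.01 ] 0.44
S well_1 [0.503  0.1686 0.01  ] 0.75
S well_1 [0.5278 0.2695 0.01  ] 0.56
S well_1 [0.4711 0.2184 0.01  ] 0.41
```

View pics/car1.png

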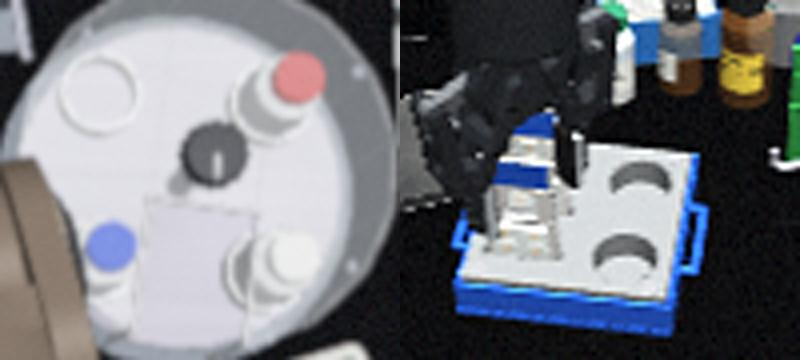

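Request:
arm_command(
  deltas=[
    [[0.6,1.4,-2.1,0,0,0,-8.4],[0.6,1.4,-2.1,0,0,0,-8.4],[0.6,1.4,-2.1,0,0,0,-8.4],[0.6,1.4,-2.1,0,0,0,-8.4],[0.6,1.4,-2.1,0,0,0,-8.4],[0.6,1.4,-2.1,0,0,0,-8.4],[0.6,1.4,-2.1,0,0,0,-8.4],[0.6,1.4,-2.1,0,0,0,-8.4],[0.6,1.4,-2.1,0,0,0,-8.4],[0.6,1.3,-2.1,0,0,0,-8.4],[0.6,0,0,0,0,0,0],[0.6,0,0,0,0,0,0]],
  ],
)

```text
time: 26.4
eef_pos: [0.571, -0.2096, 0.2507]
orientation: [-0.001, 0.932, 0.362, -0.006]
wrist_force: [0.5, -0.1, -0.1]
width: 0.0684
grip_force: 0.0
```

```bash
cat > st.py <<'E'
from h import *
o=sensors.get_obs(); q=o['orientation'];M=R.from_quat([q[1],q[2],q[3],q[0]]).as_matrix()
print(o['time'],o['eef_pos'].round(4),'toolY',np.degrees(np.arctan2(M[1,1],M[0,1])).round(2),'z',M[:,2].round(4),'j',o['joints'].round(2))
E
python3 st.py
```

```text
26.4 [ 0.571  -0.2096  0.2507] toolY -47.51 z [-0.0115 -0.002  -0.9999] j [ 0.52  0.4  -0.35  1.59  0.15  1.19 -0.68]
```

Request:
arm_command(
  deltas=[
    [[0.5,0,0,-3,0,-0.65,0],[0.5,0,0,-3,0,0,0],[0.5,0,0,-3,0,0,0],[0.5,0,0,-1.5,0,0,0],[0.5,0,0,0,0,0,0],[-1,0,0,0,0,0,0],[-1,0,0,0,0,0,0],[-1,0,0,0,0,0,0],[-1,0,0,0,0,0,0]],
  ],
  newtons=40,
)

```text
time: 27.3
eef_pos: [0.572, -0.2094, 0.1482]
orientation: [0.002, 0.932, 0.362, 0.001]
wrist_force: [-3.3, 2.8, 6.1]
width: 0.0421
grip_force: 41.0
```

Request:
arm_command(
  deltas=[
    [[-1,0,0,0,0,0,4],[-1,0,0,0,0,0,7],[-1,0,0,0,0,0,8],[-1,0,0,0,0,0,8],[-1,0,0,0,0,0,7],[-1,0,0,0,0,0,5.6],[-1,0,0,0,0,0,0],[-1,0,0,0,0,0,0]],
  ],
)

```text
time: 28.1
eef_pos: [0.5707, -0.2088, 0.1482]
orientation: [0.001, 0.754, 0.656, 0.0]
wrist_force: [-8.2, 4.7, 10.4]
width: 0.0425
grip_force: 41.5
```

```bash
python3 st.py; python3 cap.py | head -14
```

```text
28.1 [ 0.5707 -0.2088  0.1482] toolY -7.95 z [ 0.0019 -0.0013 -1.    ] j [ 0.63  0.51 -0.49  1.71  0.28  0.99 -0.11]
red ((np.float64(158.5068493150685), np.float64(418.4931506849315)), np.int32(73)) ((np.float64(285.16042780748666), np.float64(377.67914438502675)), np.int32(187))
[ 0.6579 -0.2216  0.118 ] -7.1 0.086
[ 0.6592 -0.2236  0.118 ] -8.3 0.088
(array([ 0.65913167, -0.22216856,  0.1156903 ]), np.float64(0.001316201822242741))
blue ((np.float64(221.61599999999999), np.float64(412.04)), np.int32(125)) ((np.float64(282.2473684210526), np.float64(304.5842105263158)), np.int32(190))
[ 0.4819 -0.1979  0.118 ] 171.8 0.091
[ 0.4841 -0.1958  0.118 ] 170.2 0.09
(array([ 0.4828328 , -0.19741985,  0.12017979]), np.float64(0.002257059676285025))
black ((np.float64(189.1829268292683), np.float64(419.1341463414634)), np.int32(164)) ((np.float64(276.52296819787983), np.float64(342.28621908127207)), np.int32(283))
[ 0.5648 -0.2124  0.155 ] -169.8 0.008
[ 0.5715 -0.215   0.155 ] -104.4 0.004
(array([ 0.56873163, -0.21318107,  0.15183945]), np.float64(0.006524214850167918))
window T [ 0.4895 -0.2005  0.022 ] 0.98 172.8
window T [ 0.4752 -0.1937  0.022 ] 0.67 169.9
```

Request:
arm_command(
  deltas=[
    [[0.5,0,0,0,0,0,0],[0.5,0,0,0,0,0,0],[0.5,0,0,3,0,0,0],[0.5,0,0,4,0,0,0],[0.25,-2.2,0.3,3,0,0,-0.5],[0.25,-2.2,0.3,0,0,0,0],[0.25,-2.2,0.3,0,0,0,0],[0.25,-2.2,0.3,0,0,0,0],[0.25,0,0,0,0,0,0],[0.25,0,0,0,0,0,0]],
  ],
)

```text
time: 30.0
eef_pos: [0.4835, -0.1983, 0.2469]
orientation: [0.002, 0.758, 0.653, 0.001]
wrist_force: [0.6, -0.1, 0.5]
width: 0.053
grip_force: 0.0
```

```bash
python3 st.py; python3 cap.py | sed -n 1,9p
```

```text
30.0 [ 0.4835 -0.1983  0.2469] toolY -8.54 z [ 0.0038 -0.0027 -1.    ] j [ 0.75  0.27 -0.54  1.8   0.16  1.11  0.  ]
red ((np.float64(158.78899082568807), np.float64(420.07339449541286)), np.int32(109)) ((np.float64(285.14054054054054), np.float64(377.6540540540541)), np.int32(185))
[ 0.6571 -0.226   0.118 ] -10.0 0.086
[ 0.6591 -0.2235  0.118 ] -8.2 0.088
(array([ 0.65735019, -0.22544049,  0.12080962]), np.float64(0.001843234063239762))
blue ((np.float64(221.60629921259843), np.float64(412.0472440944882)), np.int32(127)) ((np.float64(282.2473684210526), np.float64(304.5842105263158)), np.int32(190))
[ 0.482  -0.1979  0.118 ] 171.8 0.091
[ 0.4841 -0.1958  0.118 ] 170.2 0.09
(array([ 0.48284379, -0.19743584,  0.12020562]), np.float64(0.002232180776454984))
black ((np.float64(188.44444444444446), np.float64(426.8333333333333)), np.int32(18)) ((np.float64(276.6340579710145), np.float64(341.9528985507246)), np.int32(276))
```

Descend onto the cap.

Request:
arm_command(
  deltas=[
    [[0.25,0,0,-4,0,0,0],[0.25,0,0.1,-4,0,0,0],[0.25,0,0,-3,0,0,0],[0.25,0,0,-2,0,0,0],[0.25,0,0,-1.3,0,0,0],[0.25,0,0,0,0,0,0],[-1,0,0,0,0,0,0],[-1,0,0,0,0,0,0],[-1,0,0,0,0,0,0],[-1,0,0,0,0,0,0]],
  ],
  newtons=40,
)

```text
time: 31.9
eef_pos: [0.4839, -0.197, 0.1044]
orientation: [0.002, 0.758, 0.653, 0.001]
wrist_force: [-0.5, 0.2, 4.8]
width: 0.0345
grip_force: 40.4
```

Request:
arm_command(
  deltas=[
    [[-1,0,0,2,0,0,0],[-1,0,0,3,0,0,0],[-1,0,0,4,0,0,0],[-1,0,0,4,0,0,0],[-1,0,0,2,0,0,0],[-1,0,0,0,0,0,0]],
  ],
)

```text
time: 32.5
eef_pos: [0.4847, -0.1971, 0.2566]
orientation: [0.004, 0.758, 0.653, 0.001]
wrist_force: [0.6, 0.6, -2.8]
width: 0.0343
grip_force: 40.4
```

```bash
cat > well.py <<'E'
from car import *
import sys
T=grab('top');S=grab('side')
p=np.array([.477,.2297,-1.8224]); th=np.linspace(0,2*np.pi,90,endpoint=False); c=np.c_[np.cos(th),np.sin(th)]
def sc(v,f,im,sgn):
    t=0
    for sx in sgn:
        q=[v[0]+.043*sx*np.cos(v[2]),v[1]+.043*sx*np.sin(v[2])]
        s=lambda r:samp(f,im,np.c_[q+r*c,np.full(90,.034)])
        t+=np.abs(s(.0282)-s(.0248)).mean()
    return -t
sg=eval(sys.argv[1]) if len(sys.argv)>1 else (-1,1)
m=[]
for n,f in(('T',T),('S',S)):
    im=cv2.GaussianBlur(f['frame'][...,0],(0,0),.5).astype(np.float32)
    b=None
    for i in(-.006,-.003,0,.003,.006):
        for j in(-.006,-.003,0,.003,.006):
            for y in(-1.87,-1.82,-1.77):
                v=np.array([.5157+i,.2198+j,y]); s=sc(v,f,im,sg)
                if b is None or s<b[0]: b=(s,v)
    r=minimize(sc,b[1],args=(f,im,sg),method='Nelder-Mead',options=dict(initial_simplex=b[1]+np.array([[0,0,0],[.002,0,0],[0,.002,0],[0,0,.03]])))
    v=r.x; print(n,v.round(4),np.degrees(v[2]).round(1),r.fun.round(1),'far',(v[:2]-.043*np.array([np.cos(v[2]),np.sin(v[2])])).round(4),'near',(v[:2]+.043*np.array([np.cos(v[2]),np.sin(v[2])])).round(4))
q,s=fit([S],p,(.05,)); print('slotfit',q,s)
E
python3 well.py; python3 st.py
```

```text
T [ 0.5162  0.2218 -1.806 ] -103.5 -29.4 far [0.5262 0.2636] near [0.5062 0.18  ]
S [ 0.5097  0.2166 -1.738 ] -99.6 -29.5 far [0.5169 0.259 ] near [0.5026 0.1742]
slotfit [ 0.53900821  0.20536999 -2.31284484] 20.77190399169922
32.6 [ 0.4828 -0.1968  0.253 ] toolY -8.51 z [ 0.0023 -0.0021 -1.    ] j [ 0.75  0.26 -0.55  1.79  0.15  1.13  0.  ]
```

Request:
arm_command(
  deltas=[
    [[-1,0.4,3,0,0,0,8.4],[-1,0.4,4.3,0,0,0,8.4],[-1,0.4,4.3,0,0,0,8.4],[-1,0.4,4.3,0,0,0,8.4],[-1,0.4,4.3,0,0,0,8.4],[-1,0.4,4.3,0,0,0,8.4],[-1,0.4,4.3,0,0,0,8.4],[-1,0.4,4.3,0,0,0,8.4],[-1,0.4,4.3,0,0,0,8.4],[-1,0.4,4.3,0,0,0,8.4],[-1,0.4,4.1,0,0,0,0],[-1,0,0,0,0,0,0]],
  ],
)

```text
time: 33.8
eef_pos: [0.5244, 0.268, 0.2514]
orientation: [-0.001, 0.122, 0.993, 0.003]
wrist_force: [-0.5, 1.1, -1.1]
width: 0.0344
grip_force: 40.5
```

```bash
python3 st.py; python3 well.py "(1,)"
python3 - <<'E'
from h import *
S=grab('side');T=grab('top')
for k,f in(('T',T),('S',S)):
    for n,z in(('well_1',.01),('blue_bottle',.17)):
      for d in spot_point(n,f):
        P=onz(f,d['pixel'],z)
        if P[1]>.1 and P[0]<.6: print(k,n,P.round(4),round(d['p'],2))
E
```

```text
33.8 [0.5244 0.268  0.2514] toolY 76.01 z [-0.002   0.0062 -1.    ] j [ 0.11  0.49 -0.94  1.62  0.41  1.24  0.43]
T [ 0.5159  0.2202 -1.7651] -101.1 -1.0 far [0.5242 0.2624] near [0.5076 0.178 ]
S [ 0.5176  0.2191 -1.84  ] -105.4 -36.8 far [0.529  0.2606] near [0.5061 0.1777]
slotfit [ 0.47624849  0.23017771 -1.80368922] 15.757339477539062
S well_1 [0.5216 0.2642 0.01  ] 0.88
S well_1 [0.5046 0.167  0.01  ] 0.72
```

Request:
arm_command(
  deltas=[
    [[-1,0.05,0,-3,0,0,0],[-1,0,0,-4,0,0,0],[-1,0,0,-3,0,0,0],[-1,0,0,-2,0,0,0],[-1,0,0,0,0,0,0],[-1,0,0,0,0,0,0]],
  ],
)

```text
time: 34.8
eef_pos: [0.528, 0.261, 0.1339]
orientation: [0.001, 0.127, 0.992, 0.001]
wrist_force: [0.1, 0.3, -0.1]
width: 0.0344
grip_force: 40.6
```

```bash
python3 st.py
python3 - <<'E'
from h import *
from cap import blob
S=grab('side')
o=sensors.get_obs()['eef_pos']
# bottle outline: white column; print proj of predicted bottle bottom centre and the side edges
b=o-[0,0,.0824]
print('pred bottom',proj(S,b), 'well',proj(S,[.5274,.2616,.034]))
r=int(round(proj(S,b+[0,0,.03])[0])); c=int(round(proj(S,b)[1]))
for rr in(r,r+3): print(rr,S['frame'][rr,c-14:c+15].mean(1).round().astype(int).tolist(),c-14)
im=cv2.cvtColor(S['frame'],cv2.COLOR_RGB2BGR)[145:220,265:355]
cv2.imwrite('pics/w1.png',cv2.resize(im,None,fx=8,fy=8,interpolation=cv2.INTER_CUBIC))
E
```

```text
34.8 [0.528  0.261  0.1339] toolY 75.46 z [ 0.002   0.0024 -1.    ] j [ 0.07  0.6  -0.86  1.75  0.53  1.03  0.33]
pred bottom [180.8407017  304.99707238] well [184.93664362 304.73898433]
174 [12, 12, 12, 14, 12, 11, 8, 64, 119, 140, 156, 165, 173, 176, 183, 185, 183, 184, 183, 177, 182, 128, 22, 12, 17, 20, 14, 12, 16] 291
177 [234, 236, 236, 239, 237, 238, 207, 172, 160, 163, 175, 178, 179, 187, 184, 180, 188, 184, 178, 181, 175, 113, 16, 2, 10, 14, 9, 11, 19] 291
```

View pics/w1.png

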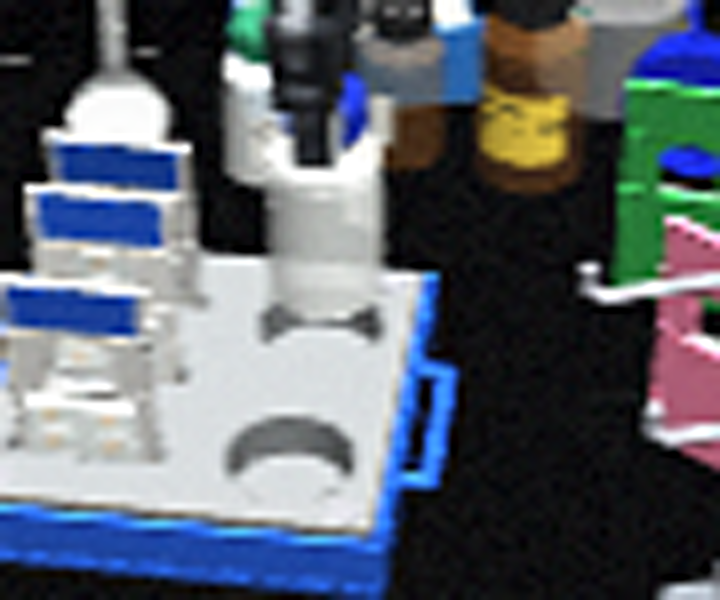

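Request:
arm_command(
  deltas=[
    [[-1,0,0,-1,0,0,0],[-1,0,0,-0.6,0,0,0],[-1,0,0,-0.5,0,0,0],[-1,0,0,-0.4,0,0,0],[-1,0,0,0,0,0,0]],
  ],
)

```text
time: 35.45
eef_pos: [0.5273, 0.2611, 0.1075]
orientation: [0.0, 0.126, 0.992, 0.001]
wrist_force: [-0.2, -0.7, -1.2]
width: 0.0343
grip_force: 40.6
```

Request:
arm_command(
  deltas=[
    [[-1,0,0,-0.6,0,0,0],[-1,0,0,-0.6,0,0,0],[-1,0,0,-0.2,0,0,0],[-1,0,0,0,0,0,0],[0.2,0,0,0,0,0,0],[0.2,0,0,0,0,0,0],[0.2,0,0,0,0,0,0],[0.2,0,0,3,0,0,0],[0.2,0,0,4,0,0,0],[0.2,0,0,4,0,0,0],[0.2,0,0,4,0,0,0]],
  ],
)

```text
time: 36.55
eef_pos: [0.5274, 0.2614, 0.2461]
orientation: [0.001, 0.126, 0.992, 0.001]
wrist_force: [1.0, 1.0, -0.1]
width: 0.0514
grip_force: 0.0
```

Request:
arm_command(
  deltas=[
    [[0.5,0.4,-3.9,0,0,0,2],[0.5,0.4,-3.9,0,0,0,2],[0.5,0.4,-3.9,0,0,0,2],[0.5,0.4,-3.9,0,0,0,0],[0.5,0.4,-3.9,0,0,0,0],[0.5,0.4,-3.9,0,0,0,0],[0.5,0.4,-3.9,0,0,0,0],[0.5,0.4,-3.9,0,0,0,0],[0.5,0.4,-3.9,0,0,0,0],[0.5,0.3,-3.9,0,0,0,0],[0.5,0.3,-3.9,0,0,0,0],[0.5,0.1,-4.0,0,0,0,0]],
  ],
)

```text
time: 37.75
eef_pos: [0.5708, -0.2092, 0.2447]
orientation: [0.001, 0.074, 0.997, 0.001]
wrist_force: [0.3, -0.1, 0.3]
width: 0.0638
grip_force: 0.0
```

Request:
arm_command(
  deltas=[
    [[0.5,0,0,0,0,0,0],[0.5,0,0,0,0,0,0]],
  ],
)

```text
time: 37.95
eef_pos: [0.5704, -0.2087, 0.2441]
orientation: [0.001, 0.075, 0.997, 0.001]
wrist_force: [-0.6, 0.5, 0.2]
width: 0.0643
grip_force: 0.0
```

```bash
python3 st.py
python3 - <<'E'
from h import *
from cap import blob
S=grab('side');T=grab('top')
for f,b in((T,(190,250,210,290)),(S,(140,215,285,335))):
    q=blob(f,'blue',b); print(q,onz(f,q[0],.107).round(4))
    for d in spot_point('blue_bottle',f)[:3]: print(onz(f,d['pixel'],.01).round(4),round(d['p'],2))
    h=blob(f,'red',(144,242,365,463) if f is T else (238,358,289,397)); print('red',h and onz(f,h[0],.118).round(4))
E
```

```text
37.95 [ 0.5704 -0.2087  0.2441] toolY 81.37 z [ 0.0015  0.0028 -1.    ] j [ 0.89  0.52 -0.9   1.58  0.42  1.24  1.34]
((np.float64(206.609756097561), np.float64(243.8048780487805)), np.int32(123)) [0.5262 0.2612 0.107 ]
[0.5322 0.2586 0.01  ] 0.73
red [ 0.6571 -0.225   0.118 ]
((np.float64(209.728), np.float64(302.04)), np.int32(125)) [0.5013 0.0659 0.107 ]
[0.5394 0.2715 0.01  ] 0.51
[0.526  0.2654 0.01  ] 0.34
red [ 0.659  -0.2235  0.118 ]
```

Request:
arm_command(
  deltas=[
    [[0.5,0,0,-3,0,0,0],[0.5,0,0,-3,0,0,0],[0.5,0,0,-2.5,0,0,0],[0.5,0,0,-1.2,0,0,0],[0.5,0,0,0,0,0,0],[-1,0,0,0,0,0,0],[-1,0,0,0,0,0,0],[-1,0,0,0,0,0,0],[-1,0,0,0,0,0,-4]],
  ],
)

```text
time: 39.15
eef_pos: [0.571, -0.211, 0.1496]
orientation: [0.002, 0.11, 0.994, -0.001]
wrist_force: [-2.5, -7.6, 4.8]
width: 0.0417
grip_force: 40.0
```

Request:
arm_command(
  deltas=[
    [[-1,0,0,0,0,0,-8],[-1,0,0,0,0,0,-8],[-1,0,0,0,0,0,-8],[-1,0,0,0,0,0,-8],[-1,0,0,0,0,0,-8],[-1,0,0,0,0,0,-8],[-1,0,0,0,0,0,-8],[-1,0,0,0,0,0,-8],[-1,0,0,0,0,0,-8],[-1,0,0,0,0,0,-8],[-1,0,0,0,0,0,-8],[-1,0,0,0,0,0,0]],
  ],
)

```text
time: 40.35
eef_pos: [0.5702, -0.2115, 0.1496]
orientation: [0.004, 0.771, 0.637, -0.001]
wrist_force: [-4.2, -8.7, 4.1]
width: 0.0419
grip_force: 40.6
```

Request:
arm_command(
  deltas=[
    [[-1,0,0,0,0,0,-8],[-1,0,0,0,0,0,-8],[-1,0,0,0,0,0,-8],[-1,0,0,0,0,0,-8],[-1,0,0,0,0,0,-8],[-1,0,0,0,0,0,-8],[-1,0,0,0,0,0,-8],[-1,0,0,0,0,0,-8],[-1,0,0,0,0,0,-8],[-1,0,0,0,0,0,-8],[-1,0,0,0,0,0,-8],[-1,0,0,0,0,0,0]],
  ],
)

```text
time: 41.55
eef_pos: [0.5697, -0.2107, 0.1496]
orientation: [0.003, 0.997, -0.078, -0.001]
wrist_force: [-7.2, -7.2, 5.7]
width: 0.0421
grip_force: 40.8
```

```bash
python3 st.py; python3 cap.py | head -5
```

```text
41.55 [ 0.5697 -0.2107  0.1496] toolY -98.92 z [-0.0016 -0.0056 -1.    ] j [ 0.36  0.46 -0.12  1.72  0.07  0.96 -1.52]
red ((np.float64(221.479674796748), np.float64(411.9024390243902)), np.int32(123)) ((np.float64(282.45744680851067), np.float64(304.6010638297872)), np.int32(188))
[ 0.4823 -0.1975  0.118 ] 171.5 0.091
[ 0.4841 -0.1964  0.118 ] 170.6 0.09
(array([ 0.48309997, -0.19727724,  0.11912904]), np.float64(0.0018054174672315093))
blue None None
```

Request:
arm_command(
  deltas=[
    [[0.5,0,0,0,0,0,0],[0.5,0,0,0,0,0,0],[0.5,0,0,3,0,0,0],[0.5,0,0,4,0,0,0],[0.25,-1.7,0.3,3,0,0,0],[0.25,-1.7,0.3,0,0,0,8.2],[0.25,-1.7,0.3,0,0,0,8.2],[0.25,-1.7,0.3,0,0,0,8.2],[0.25,-1.8,0.2,0,0,0,8.2],[0.25,0,0,0,0,0,8.2]],
  ],
)

```text
time: 43.45
eef_pos: [0.4834, -0.1929, 0.2483]
orientation: [0.002, 0.959, 0.283, 0.0]
wrist_force: [-0.0, -0.2, -0.2]
width: 0.0533
grip_force: 0.0
```

Request:
arm_command(
  deltas=[
    [[0.25,0,0,0,0,0,8.2],[0.25,0,0,0,0,0,8.2],[0.25,0,0,0,0,0,8.2],[0.25,0,0,0,0,0,8.2],[0.25,0,0,0,0,0,8.2],[0.25,0,0,0,0,0,8.2],[0.25,0,0,0,0,0,0],[0.25,0,0,0,0,0,0]],
  ],
)

```text
time: 44.25
eef_pos: [0.485, -0.1933, 0.2478]
orientation: [0.002, 0.758, 0.653, 0.001]
wrist_force: [0.2, -0.6, 0.4]
width: 0.0536
grip_force: 0.0
```

```bash
python3 st.py; python3 cap.py | head -4
```

```text
44.25 [ 0.485  -0.1933  0.2478] toolY -8.5 z [ 0.0033 -0.0016 -1.    ] j [ 0.6   0.25 -0.37  1.81  0.1   1.11  0.04]
red ((np.float64(221.53658536585365), np.float64(412.2276422764228)), np.int32(123)) ((np.float64(282.4550264550264), np.float64(304.5608465608466)), np.int32(189))
[ 0.4822 -0.1984  0.118 ] 172.1 0.091
[ 0.484  -0.1964  0.118 ] 170.6 0.09
(array([ 0.48288734, -0.19795375,  0.12013595]), np.float64(0.0019270794475836186))
```

Request:
arm_command(
  deltas=[
    [[0.25,-0.1,-0.4,-4,0,0,0],[0.25,0,0,-4,0,0,0],[0.25,0,0,-3,0,0,0],[0.25,0,0,-2,0,0,0],[0.25,0,0,-1.4,0,0,0],[0.25,0,0,0,0,0,0],[-1,0,0,0,0,0,0],[-1,0,0,0,0,0,0],[-1,0,0,0,0,0,0],[-1,0,0,0,0,0,0]],
  ],
)

```text
time: 46.15
eef_pos: [0.4843, -0.198, 0.1043]
orientation: [0.002, 0.756, 0.654, 0.001]
wrist_force: [-0.6, -0.3, 4.2]
width: 0.0342
grip_force: 40.2
```

Request:
arm_command(
  deltas=[
    [[-1,0,0,2,0,0,0],[-1,0,0,3,0,0,0],[-1,0,0,4,0,0,0],[-1,0,0,4,0,0,0],[-1,0,0,2,0,0,0],[-1,0,0,0,0,0,0]],
  ],
)

```text
time: 46.75
eef_pos: [0.4853, -0.1981, 0.2569]
orientation: [0.004, 0.756, 0.654, 0.002]
wrist_force: [0.3, -0.4, -1.3]
width: 0.0345
grip_force: 40.2
```

```bash
python3 st.py; python3 well.py "(1,)"
```

```text
46.75 [ 0.4853 -0.1981  0.2569] toolY -8.3 z [ 0.0083 -0.0042 -1.    ] j [ 0.61  0.24 -0.37  1.79  0.1   1.12  0.06]
T [ 0.5161  0.2215 -1.7961] -102.9 -14.0 far [0.5257 0.2634] near [0.5065 0.1796]
S [ 0.5043  0.2202 -1.8674] -107.0 -7.4 far [0.5169 0.2613] near [0.4917 0.179 ]
slotfit [0.40491696 0.24187943 0.02061459] 57.23074722290039
```

Request:
arm_command(
  deltas=[
    [[-1,0.2,3,0,0,0,8.4],[-1,0.2,3.8,0,0,0,8.4],[-1,0.2,3.8,0,0,0,8.4],[-1,0.2,3.8,0,0,0,8.4],[-1,0.2,3.8,0,0,0,8.4],[-1,0.2,3.8,0,0,0,8.4],[-1,0.2,3.8,0,0,0,8.4],[-1,0.2,3.8,0,0,0,8.4],[-1,0.2,3.8,0,0,0,8.4],[-1,0.4,4.2,0,0,0,8.4],[-1,0,0,-3,0,0,0],[-1,0,0,-4,0,0,0]],
  ],
)

```text
time: 48.05
eef_pos: [0.5056, 0.1805, 0.1824]
orientation: [0.001, 0.123, 0.992, 0.002]
wrist_force: [0.7, -0.8, -1.3]
width: 0.0344
grip_force: 40.3
```

Request:
arm_command(
  deltas=[
    [[-1,0,0,-3,0,0,0],[-1,0,0,-2,0,0,0],[-1,0,0,0,0,0,0],[-1,0,0,0,0,0,0]],
  ],
)

```text
time: 48.45
eef_pos: [0.505, 0.1784, 0.1326]
orientation: [-0.0, 0.124, 0.992, 0.001]
wrist_force: [0.4, 0.4, -1.6]
width: 0.0343
grip_force: 40.3
```

```bash
python3 st.py
python3 - <<'E'
from h import *
S=grab('side')
o=sensors.get_obs()['eef_pos']; b=o-[0,0,.0824]
print('pred bottom',proj(S,b),'well',proj(S,[.506,.1782,.034]))
r=int(round(proj(S,b+[0,0,.03])[0])); c=int(round(proj(S,b)[1])); rw=int(round(proj(S,[.506,.1782,.034])[0]))
for rr in(r,r+3,rw-2,rw-1,rw,rw+1): print(rr,S['frame'][rr,c-14:c+15].mean(1).round().astype(int).tolist(),c-14)
E
```

```text
48.45 [0.505  0.1784 0.1326] toolY 75.73 z [-4.0e-04  2.2e-03 -1.0e+00] j [ 0.13  0.47 -0.73  1.88  0.39  0.93  0.55]
pred bottom [197.79372016 300.52611969] well [201.6724399  300.71784165]
191 [146, 175, 215, 223, 222, 225, 183, 153, 141, 134, 148, 183, 209, 213, 215, 215, 218, 216, 214, 209, 196, 213, 223, 220, 222, 221, 224, 226, 182] 287
194 [223, 223, 223, 224, 220, 226, 157, 123, 148, 139, 151, 120, 173, 214, 216, 213, 219, 222, 214, 206, 195, 212, 221, 221, 221, 222, 226, 172, 159] 287
200 [222, 222, 218, 220, 220, 219, 184, 140, 158, 172, 183, 190, 197, 198, 203, 202, 202, 203, 199, 163, 100, 94, 192, 224, 222, 223, 170, 155, 135] 287
201 [222, 224, 219, 223, 222, 209, 142, 87, 133, 185, 193, 193, 196, 202, 208, 207, 206, 231, 201, 104, 67, 96, 183, 219, 222, 229, 182, 134, 103] 287
202 [220, 221, 220, 220, 222, 209, 143, 91, 96, 132, 158, 200, 220, 227, 229, 222, 202, 193, 153, 91, 72, 73, 174, 221, 224, 205, 188, 138, 90] 287
203 [221, 217, 221, 222, 224, 213, 143, 82, 140, 203, 227, 223, 223, 223, 221, 221, 224, 222, 230, 214, 135, 66, 183, 226, 224, 195, 175, 129, 48] 287
```

Request:
arm_command(
  deltas=[
    [[-1,0.1,0,-1,0,0,0],[-1,0,0,-0.6,0,0,0],[-1,0,0,-0.5,0,0,0],[-1,0,0,-0.4,0,0,0],[-1,0,0,0,0,0,0]],
  ],
)

```text
time: 49.0
eef_pos: [0.5063, 0.1781, 0.1077]
orientation: [0.0, 0.124, 0.992, 0.001]
wrist_force: [0.1, -0.7, -1.0]
width: 0.0343
grip_force: 40.3
```

In the well; lower, release and retreat.

Request:
arm_command(
  deltas=[
    [[-1,0,0,-0.6,0,0,0],[-1,0,0,-0.6,0,0,0],[-1,0,0,-0.2,0,0,0],[-1,0,0,0,0,0,0],[0.2,0,0,0,0,0,0],[0.2,0,0,0,0,0,0],[0.2,0,0,0,0,0,0],[0.2,0,0,3,0,0,0],[0.2,0,0,4,0,0,0],[0.2,0,0,4,0,0,0],[0.2,0,0,4,0,0,0]],
  ],
)

```text
time: 50.1
eef_pos: [0.5064, 0.1784, 0.2461]
orientation: [0.001, 0.124, 0.992, 0.001]
wrist_force: [0.9, 0.5, -0.3]
width: 0.0514
grip_force: 0.0
```

Request:
arm_command(
  deltas=[
    [[0.2,-1,-4.5,0,0,0,-7],[0.2,-1,-4.5,0,0,0,-7],[0.2,-1,-4.5,0,0,0,-7],[0.2,-1,-4.5,0,0,0,-7],[0.2,-1,-4.5,0,0,0,-7],[0.2,-1,-4.5,0,0,0,-7],[0.2,-1,-4.5,0,0,0,-7],[0.2,-1,-4.5,0,0,0,-7],[0.2,-1,-4.5,0,0,0,-7],[0.2,0,0,0,0,0,0]],
  ],
)

```text
time: 51.1
eef_pos: [0.4144, -0.233, 0.2443]
orientation: [0.002, 0.629, 0.777, -0.001]
wrist_force: [0.3, 0.7, 0.2]
width: 0.0514
grip_force: 0.0
```

```bash
python3 st.py
python3 - <<'E'
from h import *
from cap import blob
import cv2
T=grab('top');S=grab('side')
for c in('blue','red'):
  for f,b in((T,(195,250,225,290)),(S,(150,215,290,330))):
    q=blob(f,c,b); print(c,q and (q[1],onz(f,q[0],.107).round(4)))
for k,f in(('T',T),('S',S)):
    for n,z in(('slot_1',.01),('card_1',.01),('well_1',.01),('red_bottle',.01),('kit_carrier',0),('white_bottle',.022)):
      for d in spot_point(n,f):
        P=onz(f,d['pixel'],z)
        if d['p']>.3 and P[0]<.66: print(k,n,P.round(3),round(d['p'],2))
# card top edges in S/T: white-ness at predicted top line and beside
for nm,c in(('far',(.4477,.2893)),('mid',(.4357,.2408)),('near',(.423,.1926))):
    out=[]
    for off in np.arange(-.015,.0151,.005):
        c2=np.array(c)+off*np.array([.249,.969])
        out.append(int(np.mean([T['frame'][tuple(np.round(proj(T,[c2[0]+t*.969,c2[1]-t*.249,.13])).astype(int))].mean() for t in np.linspace(-.02,.02,9)])))
    print(nm,out)
E
```

```text
51.1 [ 0.4144 -0.233   0.2443] toolY 11.98 z [ 0.0021 -0.0031 -1.    ] j [ 0.77  0.17 -0.41  1.91  0.08  1.08  0.54]
blue (np.int32(124), array([0.5261, 0.261 , 0.107 ]))
blue (np.int32(106), array([0.5108, 0.0672, 0.107 ]))
red (np.int32(113), array([0.5045, 0.1774, 0.107 ]))
red (np.int32(99), array([0.507 , 0.1781, 0.107 ]))
T slot_1 [0.426 0.255 0.01 ] 0.95
T slot_1 [0.415 0.191 0.01 ] 0.82
T slot_1 [0.447 0.291 0.01 ] 0.8
T card_1 [0.412 0.191 0.01 ] 0.65
T card_1 [0.513 0.415 0.01 ] 0.62
T card_1 [0.445 0.296 0.01 ] 0.55
T card_1 [0.439 0.246 0.01 ] 0.49
T well_1 [0.507 0.181 0.01 ] 0.9
T well_1 [0.521 0.265 0.01 ] 0.73
T red_bottle [0.502 0.178 0.01 ] 0.71
T kit_carrier [0.48  0.229 0.   ] 0.6
S slot_1 [0.414 0.183 0.01 ] 0.67
S slot_1 [0.438 0.3   0.01 ] 0.66
S slot_1 [0.445 0.233 0.01 ] 0.55
S card_1 [0.457 0.298 0.01 ] 0.56
S well_1 [0.505 0.177 0.01 ] 0.71
S well_1 [0.536 0.258 0.01 ] 0.6
S well_1 [0.453 0.304 0.01 ] 0.36
S red_bottle [0.504 0.16  0.01 ] 0.55
S kit_carrier [0.476 0.235 0.   ] 0.93
far [200, 201, 205, 205, 205, 205, 189]
mid [213, 184, 149, 212, 206, 206, 206]
near [226, 205, 198, 206, 207, 207, 207]
```

```bash
python3 -c "
from bench import job
print(job.hand_in())"
```

```text
the job is handed in; nothing more can be done
None
```

I handed the job in at about 51 s on the robot clock; no verdict came back. All three cards are in their own carrier slots, the red and blue bottles are in the wells, and the white-capped bottle stayed in the carousel. I saw the cards seated in pictures and checked the bottles only by cap position in the final camera readings. Card 3 tilted in the grip as it came off its peg, so I straightened it before seating it.

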